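Level the press bed by feel, then lay the plate

TASK

One of the three studs on the wooden press bed stands a few millimetres prouder than the other two. Take the probe from its stand, touch the stud tops slowly and lightly with it to feel which one is high, gently push that one down with the probe until it is level with the others (not below), and put the probe back upright and fully home in its stand. Then lay the round metal plate gently, centred on the three studs, so that it rests level, and leave the jar, hammer and board where they are.

Things in the scene. Friction and masses are not known exactly. Their poses are not given: they have to be found in the camera images.
- bed: square beech block, 190 x 190 mm, 35 mm high, fixed; origin at the centre of its underside, z up. Three steel studs stand on its top, 120 degrees apart, on a circle of 65 mm radius about its centre (turned up to 15 degrees against the block). Two stud tops are level with each other, somewhere 10 to 34 mm above the bed's top face; the third is 3.5 to 6 mm higher.
- stud_a: one of three studs that look alike: upright round steel pin of 18 mm diameter, flat on top with a thin hard dark cap, in a dark fixed collar of 30 mm diameter that stands 3 mm above the bed. Origin on the pin's axis, inside the bed, z up; how far it lies below the pin's top is not known, so its height tells nothing. Any of the three places may hold the high one.
- stud_b: another of the three studs, as stud_a. Two of the studs are rigid. The high one is a tight push fit: it stays put below about 20 N, slides down above that and stays where it is left; it does not come back up, and can be pushed too far, up to 8 mm below the others.
- stud_c: another of the three studs, as stud_a and stud_b
- probe_handle (a point): the probe, standing in its stand at the start: a dark wooden square handle 18 x 18 mm, 50 mm long, with a steel rod of 9 mm diameter and 45 mm length below it, flat-ended; 120 g. The point is the centre of the handle; the tip of the rod is 70 mm below it; z up along the probe, x and y square to the handle's sides.
- stand: probe stand: wooden block 70 x 70 mm, 55 mm high, fixed, with an upright through hole of 15 mm diameter at its centre. Home, the underside of the probe's handle sits on the block's top, so the handle's centre is 80 mm above the bench. Origin at the centre of the underside.
- plate_grip (a point): the press plate: a round aluminium plate of 170 mm diameter, 6 mm thick, with an upright square wooden grip of 22 x 22 mm at its centre, which rises to 50 mm above the plate's underside; 0.3 to 0.5 kg. It lies flat on the bench at the start. The point is on its axis, 30 mm above its underside; z up, x and y square to the grip's sides.
- hammer_c (a point): bystander: hammer lying beyond the bed, about 0.3 m long
- jar_c (a point): bystander: closed glass jar, 70 mm diameter, 90 mm high; point at mid-height
- board_c (a point): bystander: small plywood offcut 80 x 150 x 12 mm lying flat; point at its centre
Not all that is in view belongs to the job. Of the things that look like the part that bears probe_handle, the smaller one is meant.

How it is judged:
By the outcome, as a careful person would: the job done as asked, in the order asked, and still so for the second after the job is handed in, with the robot touching nothing.
It also fails if it takes over 72 s, if anything falls off the work surface, if the arm or the gripper's body presses on something with over 40 N, if the wrist force passes 120 N, or if a joint passes its speed limit or range.

ROBOT

A 6-joint arm with a two-finger parallel gripper is mounted at the origin on the work surface. World frame = base frame: x ahead of the robot, y to its left, z up, the work surface at z = 0. Lengths are in m, angles in rad, forces in N, time in s.
With the tool pointing down it reaches from about 0.375 to 0.9 m from the base axis. Payload 3.1 kg.
Tool frame: the origin (TCP) lies midway between the tips of the shut fingers; the grasp point (between the pads) lies manip.grip_depth behind it (manip.grip_depth is the distance from the TCP to the grasp point, in m); z points along the fingers, y is the direction in which the jaws open and shut (so a half turn about z gives the same grasp; the last joint's range is limited). The gripper opens to 85 mm and grips with 20 to 120 N. Pads are 22 mm wide; open, the fingers measure 114 mm over their backs; the gripper's body (76 mm by 85 mm) begins 54 mm behind the grasp point. The pads swing forward as they close: fully open they stand 13 mm farther back than shut.
Start: joints at [0.958, 0.527, 1.433, -0, 1.181, -0.178], TCP at [0.263, 0.567, 0.231] pointing down, gripper open.
Joint ranges: [-3.08, 3.08], [-0.75, 2.2], [0.22, 2.44], [-1.43, 4.57], [0, 2.65], [-2.85, 2.85]. Speed limits (rad/s): [2.79, 2.79, 3.14, 3.14, 3.14, 3.14].

INTERFACE

Orientations are given as a unit quaternion [x, y, z, w].
In Python, from station import manip, vision gives the robot as it stands.
- The arm moves only by the shell command python3 -m crank 'ROWS' [FORCE]. ROWS is JSON, a list of rows, each an object with "grip": the closure, from 0 (fully open) to 1 (shut); "offset": the shift along the tool's x, y, z in mm, a list of three; "angular": the turn, a rotation vector about the tool's x, y, z in degrees, a list of three. A call has 1 to 10 rows; each row is the pose to reach, as a shift and turn from the pose commanded when the call began, along the tool's axes at that moment; what a row does not reach only later rows make up. A row lasts 1/10 s, in which the tool goes at most 50 mm and 8.59 degrees, less where a joint would pass 70% of its speed; a pose out of reach is approached as far as the arm can. A call with a gripper value outside its range is refused whole. The fingers move at their own pace and stop on an object; FORCE is the grip in N (left out, the last holds). Time passes only in rows, so rows that repeat a pose let the fingers close. It gives the time, the measured TCP pose, the force and the opening at its end, in the units of the state.
- manip.sense(): the state, without advancing time (a new reading comes with each control period).
- vision.snapshot(name): name is "scene" or "top" or "wrist"; returns a dict with "pixels" (400x640x3 uint8, red, green, blue), "intrinsics" (3x3 intrinsics, pixels), "dist" ([k1, k2, p1, p2, k3] as OpenCV has them; the pictures are not rectified), "R" (3x3) and "t" (3): a world point X has camera coordinates R X + t. Camera axes: x right, y down, z forward; pixel columns grow to the right and rows downward; lengths in m; the calibration is good to about 2 mm. A picture is of the moment at which its call begins. There is no depth.
- manip.sign_off(): hands the job in, once; it reports no verdict.
The state is a dict: "t": time; "q": joint angles; "qd": joint speeds; "tau": joint torques, N m; "tcp_pos": TCP position; "tool_rot": TCP orientation; "force": force on the tool from outside, world axes, zero at the start; "ft_torque": the same for the moment, N m; "finger_gap": opening from 0.0 (shut) to 1.0 (fully open).
Only numpy, scipy, OpenCV 4.12 (cv2) and the standard library are available. Lean on these libraries where they do the work, as an engineer would, in place of code of your own. Each camera call takes 0.05 s, during which the arm holds its last target.

## Working session

There is one attempt and no reset: what is moved stays moved. The work goes in short steps, Python scripts to look and compute and a shell command to move; the robot and the scene stay as the last step left them, time stands still between calls to the robot, and variables do not carry over. Pictures are saved under pics/ and viewed, and the job is handed in when it is done.

```bash
ls; mkdir -p pics; python3 - <<'E'
from station import manip, vision
import cv2
print(manip.sense(), manip.grip_depth)
for n in ("scene","top","wrist"):
    s=vision.snapshot(n); cv2.imwrite(f"pics/{n}0.png",s["pixels"][:,:,::-1])
    print(n,s["intrinsics"],s["dist"],s["R"],s["t"])
E
```

```text
pics
{'t': 0.0, 'q': array([ 9.57500053e-01,  5.28457036e-01,  1.43390128e+00, -2.56407012e-06,
        1.18141884e+00, -1.78498364e-01]), 'qd': array([-8.66594340e-04, -2.68516110e-05,  7.47042519e-04,  8.45771714e-04,
        3.92097729e-04,  6.45142166e-04]), 'tau': array([ 5.38055974e-04, -4.42353737e+01, -1.78026330e+01, -1.69720852e-04,
        8.37694213e-03, -6.84797072e-07]), 'tcp_pos': array([0.26281835, 0.56626053, 0.23033957]), 'tool_rot': array([ 2.15689929e-01,  9.76461295e-01, -1.00822279e-03, -4.20117432e-04]), 'force': array([ 0.51458057, -0.13642115,  0.1449174 ]), 'ft_torque': array([ 0.00832866, -0.02172709,  0.02751543]), 'finger_gap': 0.998471670941713} 0.0187
scene [[451.68079679   0.         322.78182999]
 [  0.         451.68079679 194.09704779]
 [  0.           0.           1.        ]] [-0.02167366  0.          0.          0.          0.        ] [[ 0.29339904  0.9559686  -0.00640541]
 [ 0.77907797 -0.24298138 -0.57792522]
 [-0.55403476  0.1645724  -0.81606458]] [-0.17940467 -0.43503152  1.34358454]
top [[376.45764994   0.         320.2766415 ]
 [  0.         376.45764994 201.28284143]
 [  0.           0.           1.        ]] [-0.08914798  0.          0.          0.          0.        ] [[-0.00742745 -0.99973482 -0.02179737]
 [-0.99038165  0.01036622 -0.13797366]
 [ 0.13816303  0.02056292 -0.99019601]] [-0.00121796  0.61692242  0.88433542]
wrist [[360.29347871   0.         321.71253825]
 [  0.         360.29347871 192.23666849]
 [  0.           0.           1.        ]] [-0.01556818  0.          0.          0.          0.        ] [[ 0.42091936  0.9070966  -0.00162959]
 [ 0.87606779 -0.40605391  0.26004893]
 [ 0.23522779 -0.11088726 -0.96559407]] [-0.62336151 -0.03416397  0.37711585]
```

View pics/scene0.png

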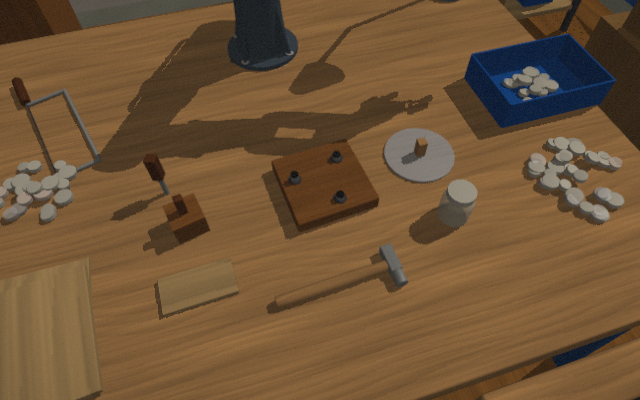

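View pics/top0.png

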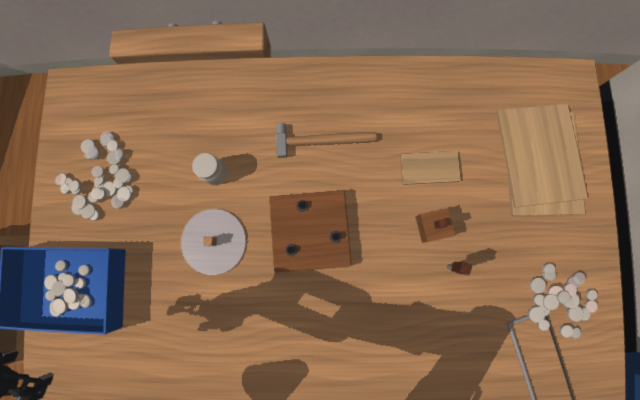

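View pics/wrist0.png

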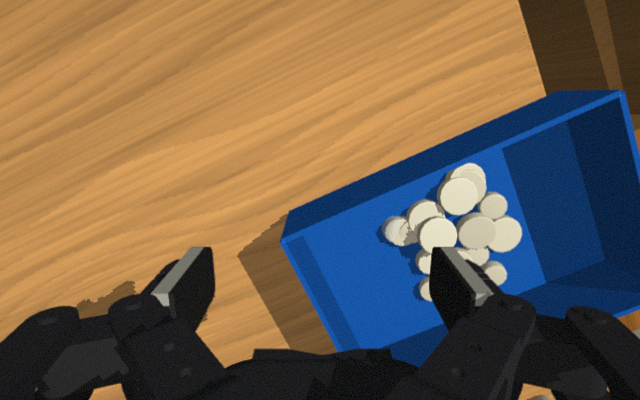

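Scene view: the bed is at (325,185), the stand with a handle at (183,212), and a free-standing handle with a rod at (155,170). The plate is at (418,155), the jar at (457,203), the hammer at (340,285) and the board at (197,288). Next, close crops of the two probe candidates.

```bash
python3 - <<'E'
import cv2,numpy as np
a=cv2.imread("pics/scene0.png")[140:250,130:230]; b=cv2.imread("pics/top0.png")[195:285,405:505]
c=np.hstack([cv2.resize(a,(400,440),interpolation=cv2.INTER_CUBIC),cv2.resize(b,(400,440),interpolation=cv2.INTER_CUBIC)])
cv2.imwrite("pics/crop1.png",c)
E
```

```text
(no output)
```

View pics/crop1.png

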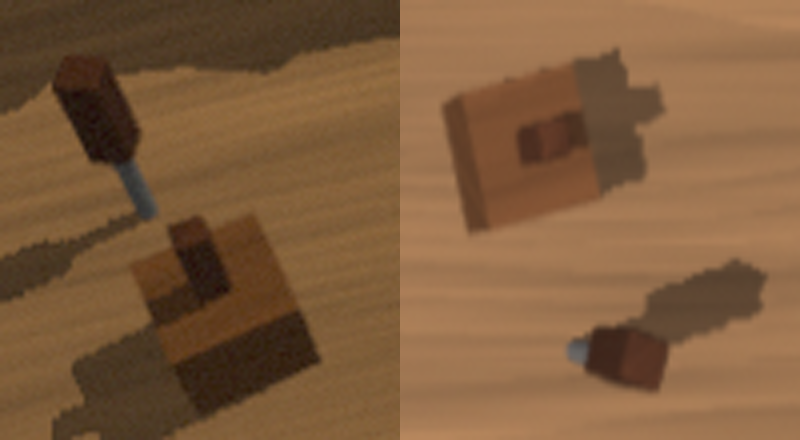

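Candidates for the probe: the handle in the stand block, scene (183,205) and top (443,223), and a free-standing, clearly thicker probe, scene (155,170) and top (460,267). The description ("standing in its stand", "smaller") picks the one in the stand block. Now the measuring.

```bash
cat > h.py <<'E'
import numpy as np, cv2
from station import manip, vision
from scipy.spatial.transform import Rotation as Rot
def ray(s,uv):
    p=cv2.undistortPoints(np.array(uv,float).reshape(-1,1,2),s["intrinsics"],np.array(s["dist"])).reshape(-1,2)
    d=np.c_[p,np.ones(len(p))]@s["R"]; o=-s["R"].T@s["t"]; return o,d
def plane(s,uv,z):
    o,d=ray(s,uv); return o+d*((z-o[2])/d[:,2])[:,None]
def proj(s,X):
    r=cv2.Rodrigues(s["R"])[0]
    return cv2.projectPoints(np.array(X,float).reshape(-1,1,3),r,s["t"],s["intrinsics"],np.array(s["dist"]))[0].reshape(-1,2)
def tri(s1,u1,s2,u2):
    o1,d1=ray(s1,u1);o2,d2=ray(s2,u2);d1=d1[0];d2=d2[0]
    ab=np.linalg.lstsq(np.c_[d1,-d2],o2-o1,rcond=None)[0]
    a=o1+d1*ab[0];b=o2+d2*ab[1];return (a+b)/2,np.linalg.norm(a-b)
def crop(s,x0,y0,x1,y1,k,name):
    a=s["pixels"][y0:y1,x0:x1,::-1]; cv2.imwrite("pics/"+name,cv2.resize(a,None,fx=k,fy=k,interpolation=cv2.INTER_CUBIC))
E
python3 - <<'E'
from h import *
T=vision.snapshot("top");S=vision.snapshot("scene")
crop(T,260,180,360,280,6,"bedtop.png"); crop(S,265,135,385,235,6,"bedscene.png")
# bed corners approx from images, z=.035
print(plane(T,[(270,197),(346,191),(351,266),(274,271)],.035))
print(plane(S,[(273,158),(350,142),(377,203),(303,228)],.035).round(3))
# plate
hsv=cv2.cvtColor(T["pixels"],cv2.COLOR_RGB2HSV)
m=((hsv[:,:,1]<50)&(hsv[:,:,2]>90)).astype(np.uint8); m[:, :170]=0; m[:,260:]=0; m[:200]=0;m[285:]=0
m=cv2.morphologyEx(m,cv2.MORPH_OPEN,np.ones((3,3)))
c=max(cv2.findContours(m,0,2)[0],key=cv2.contourArea); w=plane(T,cv2.convexHull(c).reshape(-1,2),.006)[:,:2].astype(np.float32)
print("plate",cv2.fitEllipse(w), cv2.minEnclosingCircle(w))
# stand handle top: crop1 positions
k=4.889
print("stand top", plane(T,np.array([(470,90),(575,62),(602,195),(488,230)])*[1/4,1/k]+[305,195],.055).round(4))
crop(T,195,225,225,255,16,"gripT.png")
crop(T,410,195,470,250,12,"standT.png"); crop(S,155,180,220,245,9,"standS.png")
E
```

```text
[[ 0.63008933  0.11900197  0.035     ]
 [ 0.64315362 -0.07083843  0.035     ]
 [ 0.45848693 -0.08002916  0.035     ]
 [ 0.4475426   0.10754585  0.035     ]]
[[ 0.454 -0.073  0.035]
 [ 0.46   0.115  0.035]
 [ 0.644  0.113  0.035]
 [ 0.657 -0.057  0.035]]
plate ((0.5214806795120239, 0.26993343234062195), (0.16747204959392548, 0.16913597285747528), 15.463237762451172) ((0.5210992097854614, 0.2700459361076355), 0.08494545519351959)
stand top [[ 0.583  -0.2543  0.055 ]
 [ 0.5962 -0.3193  0.055 ]
 [ 0.53   -0.3325  0.055 ]
 [ 0.5138 -0.2623  0.055 ]]
```

View pics/bedtop.png

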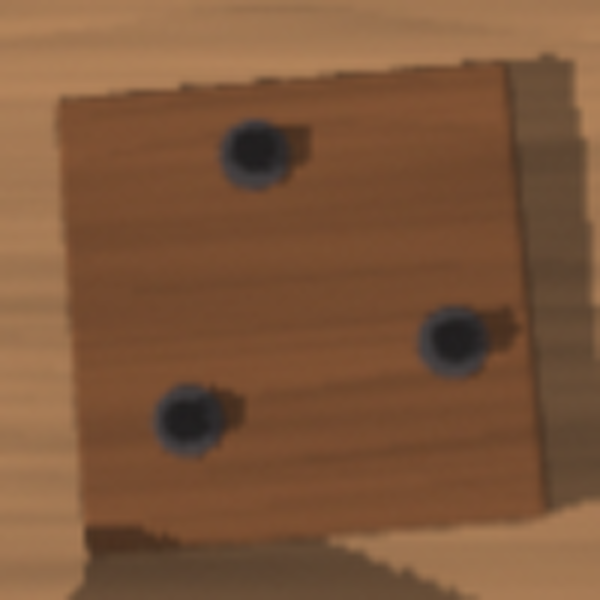

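View pics/bedscene.png

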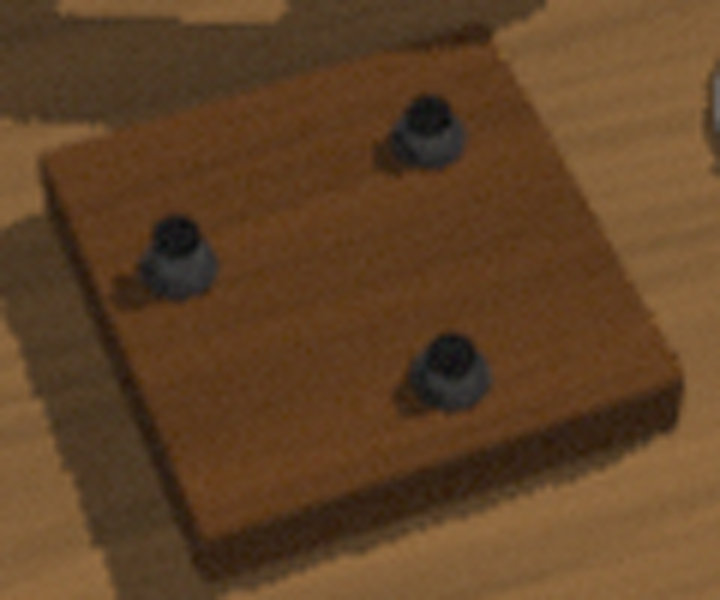

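View pics/standT.png

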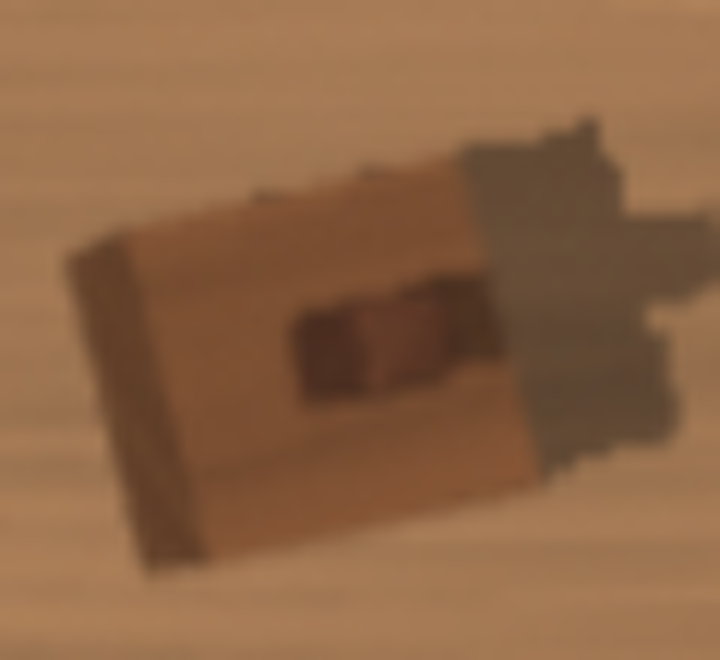

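View pics/standS.png

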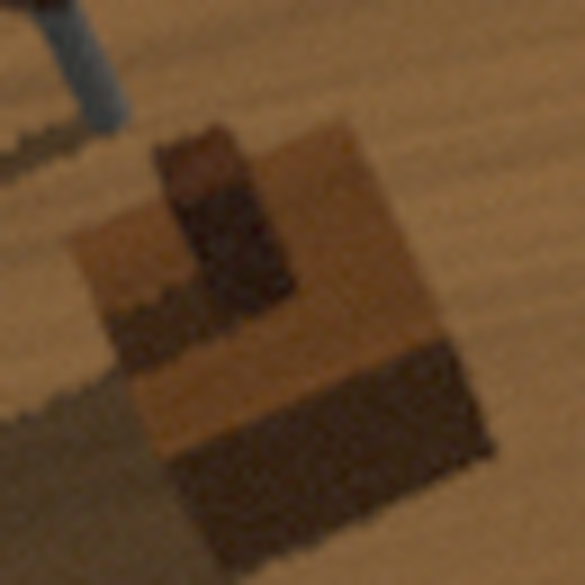

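View pics/gripT.png

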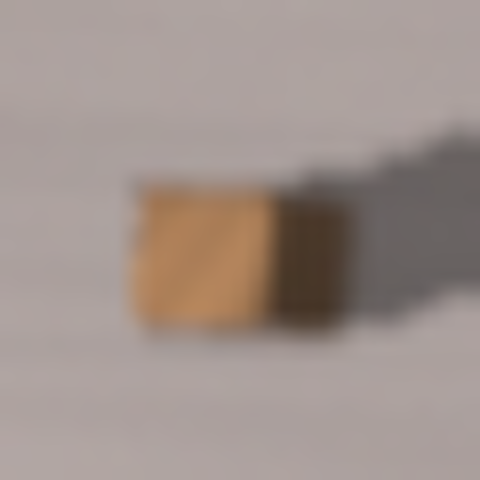

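```bash
python3 - <<'E'
from h import *
T=vision.snapshot("top");S=vision.snapshot("scene")
f=lambda p,k,x,y:(np.array(p,float)+.5)/k-.5+[x,y]
ts=f([(255,150),(455,340),(190,420)],6,260,180); ss=f([(450,355),(178,238),(430,118)],6,265,135)
for a,b in zip(ts,ss): print("stud",tri(T,a,S,b))
A=plane(T,f([(130,235),(462,150),(545,490),(205,562)],12,410,195),.055); print("standT",A.mean(0),A.round(3).tolist())
B=plane(S,f([(65,238),(350,118),(448,335),(165,460)],9,155,180),.055); print("standS",B.mean(0),B.round(3).tolist())
for C in (A,B):
  for i in range(4):
    d=C[(i+1)%4]-C[i]; print(round(np.linalg.norm(d),4), np.degrees(np.arctan2(d[1],d[0])).round(1))
H=plane(T,f([(360,312),(428,292),(450,370),(378,392)],12,410,195),.105); print("handle",H.mean(0),H.round(3).tolist())
H=plane(S,f([(155,148),(220,123),(248,180),(180,208)],9,155,180),.105); print("handleS",H.mean(0),H.round(3).tolist())
g=plane(T,f([(138,190),(272,193),(268,325),(138,325)],16,195,225),.05);print("grip",g.mean(0),g.round(3).tolist())
hsv=cv2.cvtColor(S["pixels"],cv2.COLOR_RGB2HSV)
c=plane(T,f([(60,100),(505,63),(548,508),(85,545)],6,260,180),.035);print("bed",c.mean(0))
c=plane(S,f([(42,157),(492,40),(680,380),(203,535)],6,265,135),.035);print("bedS",c.mean(0))
E
```

```text
stud (array([0.60811659, 0.03829433, 0.05204467]), np.float64(0.0016324318966337557))
stud (array([ 0.53028926, -0.04169555,  0.05538143]), np.float64(0.002002121334696723))
stud (array([0.49946243, 0.06539509, 0.05090208]), np.float64(0.0031691857503390675))
standT [ 0.5558145  -0.28980611  0.055     ] [[0.581, -0.249, 0.055], [0.598, -0.318, 0.055], [0.529, -0.331, 0.055], [0.515, -0.261, 0.055]]
standS [ 0.55535696 -0.28818375  0.055     ] [[0.529, -0.33, 0.055], [0.514, -0.261, 0.055], [0.582, -0.248, 0.055], [0.597, -0.314, 0.055]]
0.0706 -76.5
0.0703 -169.0
0.0709 100.9
0.067 10.7
0.0705 102.1
0.0698 11.1
0.0679 -77.8
0.07 -166.8
handle [ 0.55519644 -0.28845972  0.105     ] [[0.561, -0.28, 0.105], [0.565, -0.294, 0.105], [0.55, -0.297, 0.105], [0.546, -0.283, 0.105]]
handleS [ 0.55609639 -0.28795926  0.105     ] [[0.548, -0.297, 0.105], [0.546, -0.283, 0.105], [0.563, -0.278, 0.105], [0.567, -0.294, 0.105]]
grip [0.52150021 0.27031327 0.05      ] [[0.532, 0.281, 0.05], [0.531, 0.26, 0.05], [0.511, 0.26, 0.05], [0.511, 0.28, 0.05]]
bed [0.54729546 0.02076698 0.035     ]
bedS [0.54832075 0.02152699 0.035     ]
```

```bash
cat >> h.py <<'E'
def go(p,yang=None,s=None):
    """offset(mm, tool axes) & angular (deg) from measured pose to tcp p with tool y at world angle yang, tool down"""
    s=s or manip.sense(); R0=Rot.from_quat(s["tool_rot"])
    off=R0.inv().apply(np.array(p)-s["tcp_pos"])*1000
    y=R0.as_matrix()[:,1]; ya=np.degrees(np.arctan2(y[1],y[0]))
    t=np.radians(ya if yang is None else yang); yy=np.array([np.cos(t),np.sin(t),0]);z=np.array([0,0,-1.]);x=np.cross(yy,z)
    rv=(R0.inv()*Rot.from_matrix(np.c_[x,yy,z])).as_rotvec(degrees=True)
    print("t %.2f yaw %.2f off %s ang %s"%(s["t"],ya,off.round(1),rv.round(2)))
E
python3 - <<'E'
from h import *
T=vision.snapshot("top");S=vision.snapshot("scene")
print("decoy tip",plane(T,[(448.8,266.6)],0),plane(S,[(167.5,193.5)],0))
print(tri(T,(461,268),S,(152,158)))
for y in (12.5,-77.5): go((.5556,-.2885,.18),y)
E
```

```text
decoy tip [[ 0.45252656 -0.329979    0.        ]] [[ 4.54905371e-01 -3.26153895e-01 -1.11022302e-16]]
(array([ 0.45329707, -0.32069964,  0.12310754]), np.float64(0.00468292676058518))
t 0.45 yaw 65.09 off [-625.5 -652.5   51.3] ang [-1.000e-02  0.000e+00  5.259e+01]
t 0.45 yaw 65.09 off [-625.5 -652.5   51.3] ang [-1.0000e-02  2.0000e-02  1.4259e+02]
```

```bash
python3 -m crank '[{"grip":0.3,"offset":[-625,-652,0],"angular":[0,0,142.6]},{"grip":0.3,"offset":[-625,-652,0],"angular":[0,0,142.6]},{"grip":0.3,"offset":[-625,-652,0],"angular":[0,0,142.6]},{"grip":0.3,"offset":[-625,-652,0],"angular":[0,0,142.6]},{"grip":0.3,"offset":[-625,-652,0],"angular":[0,0,142.6]},{"grip":0.3,"offset":[-625,-652,0],"angular":[0,0,142.6]},{"grip":0.3,"offset":[-625,-652,0],"angular":[0,0,142.6]},{"grip":0.3,"offset":[-625,-652,0],"angular":[0,0,142.6]},{"grip":0.3,"offset":[-625,-652,0],"angular":[0,0,142.6]},{"grip":0.3,"offset":[-625,-652,0],"angular":[0,0,142.6]}]' 60; python3 -c "
from h import *
go((.5556,-.2885,.2),-77.5)"
```

```text
t: 1.45
tcp_pos: [0.4256, 0.0918, 0.2317]
tool_rot: [0.825, 0.565, 0.001, 0.0]
force: [1.3, 0.4, 0.3]
finger_gap: 0.698
t 1.45 yaw -21.21 off [-307.5  258.8   31.9] ang [ 5.000e-02 -6.000e-02  5.629e+01]
```

```bash
python3 -m crank '[{"grip":0.3,"offset":[-307,259,30],"angular":[0,0,56.5]},{"grip":0.3,"offset":[-307,259,30],"angular":[0,0,56.5]},{"grip":0.3,"offset":[-307,259,30],"angular":[0,0,56.5]},{"grip":0.3,"offset":[-307,259,30],"angular":[0,0,56.5]},{"grip":0.3,"offset":[-307,259,30],"angular":[0,0,56.5]},{"grip":0.3,"offset":[-307,259,30],"angular":[0,0,56.5]},{"grip":0.3,"offset":[-307,259,30],"angular":[0,0,56.5]},{"grip":0.3,"offset":[-307,259,30],"angular":[0,0,56.5]},{"grip":0.3,"offset":[-307,259,30],"angular":[0,0,56.5]},{"grip":0.3,"offset":[-307,259,30],"angular":[0,0,56.5]}]'; python3 -c "
from h import *
go((.5556,-.2885,.2),-77.5)
W=vision.snapshot('wrist'); crop(W,0,0,640,400,1,'w1.png')
print(proj(W,[(.5556,-.2885,.105),(.5556,-.2885,.055)]))"
```

```text
t: 2.45
tcp_pos: [0.5576, -0.2867, 0.2007]
tool_rot: [0.994, 0.109, -0.0, -0.0]
force: [0.4, 1.0, 0.3]
finger_gap: 0.697
t 2.45 yaw -77.49 off [-2.3  1.4  0.7] ang [-0.04  0.02  0.01]
[[322.53720708 198.12163995]
 [322.47263692 181.22473616]]
```

View pics/w1.png

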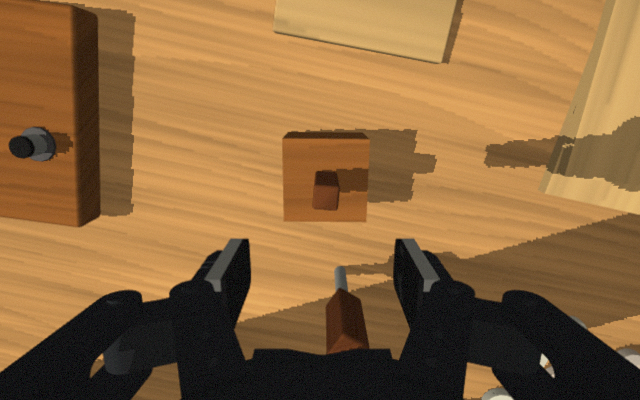

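```bash
python3 - <<'E'
from h import *
W=vision.snapshot('wrist'); crop(W,275,120,375,230,6,'w2.png')
E
```

```text
(no output)
```

View pics/w2.png

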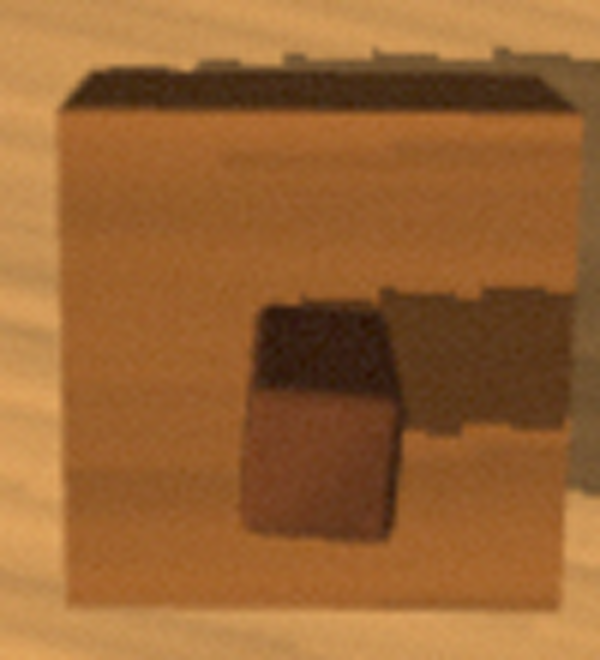

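```bash
python3 - <<'E'
from h import *
W=vision.snapshot('wrist')
f=lambda p,k,x,y:(np.array(p,float)+.5)/k-.5+[x,y]
for p,z in (([(250,388),(400,400),(390,540),(243,528)],.105),([(58,108),(580,115),(560,608),(66,606)],.055)):
    A=plane(W,f(p,6,275,120),z);print(A.mean(0),[(np.linalg.norm(d).round(4),np.degrees(np.arctan2(d[1],d[0])).round(1)) for d in np.roll(A,-1,0)-A])
s=manip.sense();print(s["tcp_pos"])
go((.5565,-.2905,.0615),-82.5)
E
```

```text
[ 0.55645705 -0.28938162  0.105     ] [(np.float64(0.017), np.float64(-82.0)), (np.float64(0.0167), np.float64(-170.5)), (np.float64(0.017), np.float64(97.8)), (np.float64(0.0166), np.float64(9.7))]
[ 0.5561078  -0.28954431  0.055     ] [(np.float64(0.0692), np.float64(-78.1)), (np.float64(0.0692), np.float64(-167.6)), (np.float64(0.0696), np.float64(102.5)), (np.float64(0.0698), np.float64(12.1))]
[ 0.55708604 -0.28365671  0.20123827]
t 2.60 yaw -77.29 off [ -2.    6.7 139.7] ang [-0.08  0.05  5.21]
```

```bash
python3 -m crank '[{"grip":0.3,"offset":[-2,5.2,30],"angular":[0,0,3.7]},{"grip":0.3,"offset":[-2,5.2,65],"angular":[0,0,3.7]},{"grip":0.3,"offset":[-2,5.2,95],"angular":[0,0,3.7]},{"grip":0.3,"offset":[-2,5.2,115],"angular":[0,0,3.7]},{"grip":0.3,"offset":[-2,5.2,130],"angular":[0,0,3.7]},{"grip":0.3,"offset":[-2,5.2,138],"angular":[0,0,3.7]},{"grip":0.3,"offset":[-2,5.2,138],"angular":[0,0,3.7]},{"grip":0.3,"offset":[-2,5.2,138],"angular":[0,0,3.7]}]'; python3 -c "
from h import *
go((.5564,-.2892,.0635),-81)
W=vision.snapshot('wrist'); crop(W,0,0,640,400,1,'w3.png')"
```

```text
t: 3.4
tcp_pos: [0.5576, -0.291, 0.0643]
tool_rot: [0.997, 0.078, 0.001, 0.001]
force: [0.1, -1.2, 0.5]
finger_gap: 0.701
t 3.40 yaw -81.03 off [-0.9 -1.9  0.8] ang [ 0.07 -0.07 -0.03]
```

View pics/w3.png

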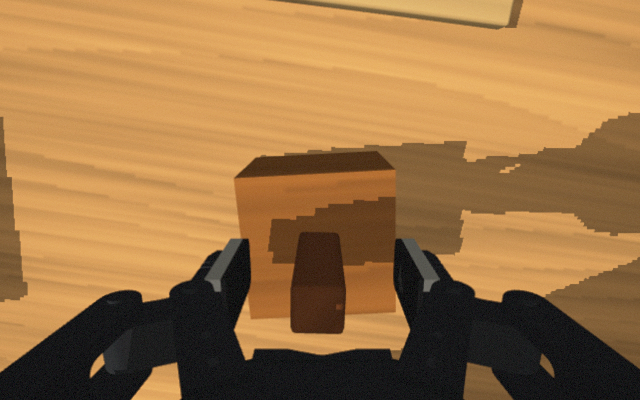

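```bash
python3 -m crank '[{"grip":0.7,"offset":[0,0,0],"angular":[0,0,0]},{"grip":0.9,"offset":[0,0,0],"angular":[0,0,0]},{"grip":0.9,"offset":[0,0,0],"angular":[0,0,0]},{"grip":0.9,"offset":[0,0,0],"angular":[0,0,0]},{"grip":0.9,"offset":[0,0,0],"angular":[0,0,0]},{"grip":0.9,"offset":[0,0,0],"angular":[0,0,0]},{"grip":0.9,"offset":[0,0,0],"angular":[0,0,0]}]' 90; python3 -c "
from h import *
go((.5564,-.2892,.0635),-81); s=manip.sense(); print(s['force'],s['ft_torque'],s['tcp_pos'])
W=vision.snapshot('wrist'); crop(W,0,0,640,400,1,'w4.png')"
```

```text
t: 4.15
tcp_pos: [0.5572, -0.2911, 0.064]
tool_rot: [0.997, 0.078, 0.0, 0.0]
force: [-0.9, -0.7, 5.6]
finger_gap: 0.2
t 4.15 yaw -81.05 off [-0.5 -2.   0.5] ang [ 0.04 -0.04 -0.05]
[-0.85097341 -0.71554429  5.62371095] [0.11060493 0.11256184 0.00667139] [ 0.55720877 -0.291129    0.06404176]
```

View pics/w4.png

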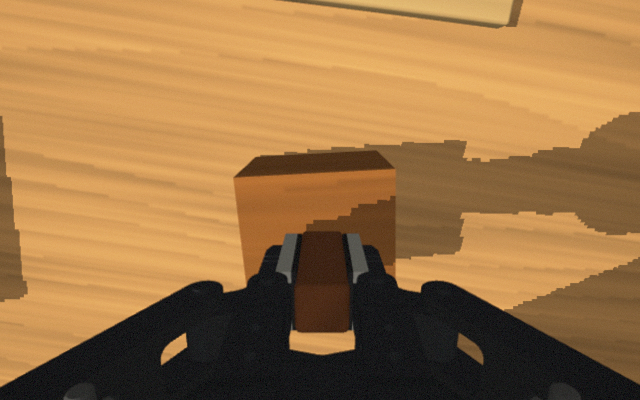

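```bash
python3 -m crank '[{"grip":0.9,"offset":[0,0,-10],"angular":[0,0,0]},{"grip":0.9,"offset":[0,0,-30],"angular":[0,0,0]},{"grip":0.9,"offset":[0,0,-60],"angular":[0,0,0]},{"grip":0.9,"offset":[0,0,-86],"angular":[0,0,0]},{"grip":0.9,"offset":[0,0,-86],"angular":[0,0,0]},{"grip":0.9,"offset":[0,0,-86],"angular":[0,0,0]}]'; python3 -c "
from h import *
for p in ((.530,-.042,.15),(.608,.038,.15),(.4995,.065,.15)): go(p,-77.5)
s=manip.sense(); print(s['force'],s['ft_torque'])
for n,b in (('scene',(130,130,260,260)),('top',(400,180,500,280))):
  W=vision.snapshot(n); crop(W,*b,4,'l_'+n+'.png')"
```

```text
t: 4.8
tcp_pos: [0.5568, -0.2908, 0.1494]
tool_rot: [0.997, 0.078, 0.0, 0.0]
force: [-0.0, 0.3, -1.4]
finger_gap: 0.2
t 4.80 yaw -81.06 off [  12.2 -249.9   -0.6] ang [ 0.01 -0.01 -3.56]
t 4.80 yaw -81.06 off [ 101.7 -316.8   -0.6] ang [ 0.01 -0.01 -3.56]
t 4.80 yaw -81.06 off [  -1.2 -360.4   -0.6] ang [ 0.01 -0.01 -3.56]
[-0.01175387  0.29406334 -1.37794475] [-0.02963598  0.02367145  0.02841726]
```

View pics/l_scene.png

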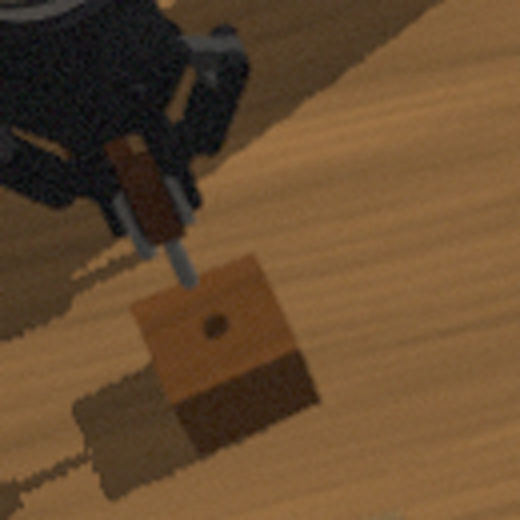

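View pics/l_top.png

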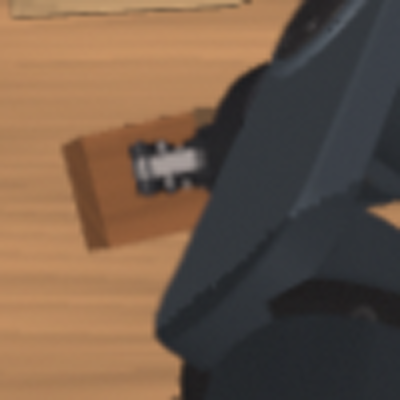

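```bash
python3 -m crank '[{"grip":0.9,"offset":[12,-250,0],"angular":[0,0,0]},{"grip":0.9,"offset":[12,-250,0],"angular":[0,0,0]},{"grip":0.9,"offset":[12,-250,0],"angular":[0,0,0]},{"grip":0.9,"offset":[12,-250,0],"angular":[0,0,0]},{"grip":0.9,"offset":[12,-250,0],"angular":[0,0,0]},{"grip":0.9,"offset":[12,-250,15],"angular":[0,0,0]},{"grip":0.9,"offset":[12,-250,28],"angular":[0,0,0]},{"grip":0.9,"offset":[12,-250,33],"angular":[0,0,0]},{"grip":0.9,"offset":[12,-250,33],"angular":[0,0,0]},{"grip":0.9,"offset":[12,-250,33],"angular":[0,0,0]}]'; python3 -c "
from h import *
go((.530,-.042,.117))
s=manip.sense(); print(s['force'],s['ft_torque'])
S=vision.snapshot('scene');crop(S,255,100,395,240,4,'s5.png');print('hole',plane(S,[(183.6,211.4)],.055))
W=vision.snapshot('wrist'); crop(W,0,0,640,400,1,'w5.png')"
```

```text
t: 5.9
tcp_pos: [0.5298, -0.0425, 0.1159]
tool_rot: [0.997, 0.078, -0.0, -0.0]
force: [0.3, -0.3, -0.4]
finger_gap: 0.199
t 5.90 yaw -81.10 off [ 0.2 -0.4 -1.1] ang [-0.02  0.04  0.  ]
[ 0.30942312 -0.29722939 -0.35231517] [-0.05345282 -0.04729237  0.00415487]
hole [[ 0.55605934 -0.28733524  0.055     ]]
```

View pics/s5.png

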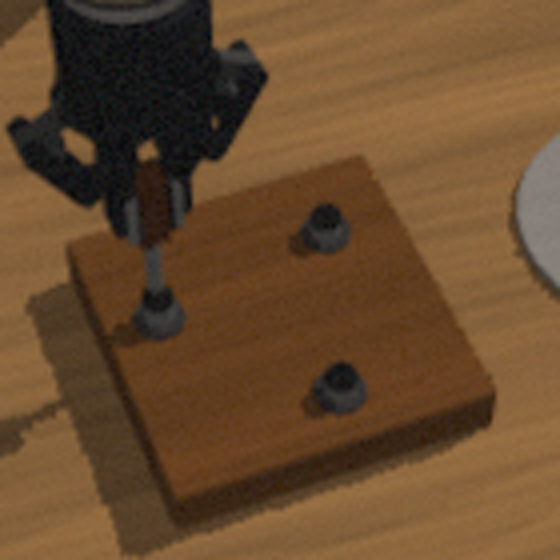

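View pics/w5.png

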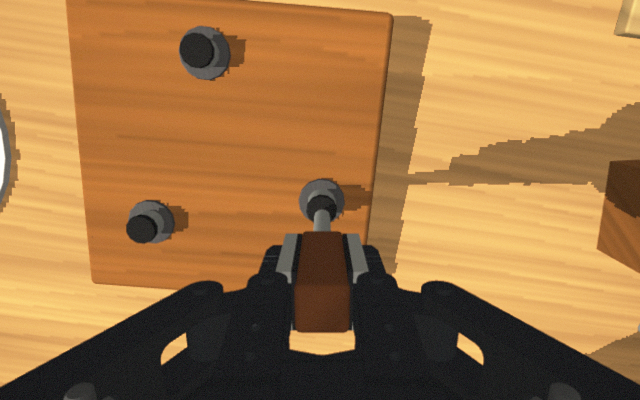

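The probe is above the stud nearest the stand, with the tip over the cap at wrist (321,205). I'll feel downward slowly.

```bash
python3 -m crank '[{"grip":0.9,"offset":[0,0,1],"angular":[0,0,0]},{"grip":0.9,"offset":[0,0,2],"angular":[0,0,0]},{"grip":0.9,"offset":[0,0,3],"angular":[0,0,0]},{"grip":0.9,"offset":[0,0,4],"angular":[0,0,0]},{"grip":0.9,"offset":[0,0,4],"angular":[0,0,0]}]'; python3 -c "
from h import *
W=vision.snapshot('wrist');print(plane(W,[(198,50),(143,229)],.052)); print(manip.sense()['tcp_pos'])"
```

```text
t: 6.5
tcp_pos: [0.5298, -0.042, 0.1122]
tool_rot: [0.997, 0.078, -0.0, -0.0]
force: [0.5, 0.3, -0.7]
finger_gap: 0.194
[[0.60774191 0.03530247 0.052     ]
 [0.50206371 0.06112767 0.052     ]]
[ 0.52984001 -0.04203939  0.11225385]
```

```bash
python3 -m crank '[{"grip":0.9,"offset":[0,0,0.6],"angular":[0,0,0]},{"grip":0.9,"offset":[0,0,1.2],"angular":[0,0,0]},{"grip":0.9,"offset":[0,0,1.6],"angular":[0,0,0]},{"grip":0.9,"offset":[0,0,1.6],"angular":[0,0,0]}]'
```

```text
t: 6.95
tcp_pos: [0.5299, -0.042, 0.1107]
tool_rot: [0.997, 0.078, -0.0, -0.0]
force: [-1.0, -0.6, -2.0]
finger_gap: 0.199
```

```bash
python3 -c "
from h import *
s=manip.sense();print(s['tcp_pos'],s['force'])"
```

```text
[ 0.52988393 -0.04202542  0.11066175] [-0.96046718 -0.58579908 -2.00045115]
```

```bash
python3 -m crank '[{"grip":0.9,"offset":[0,0,0.5],"angular":[0,0,0]},{"grip":0.9,"offset":[0,0,1.0],"angular":[0,0,0]},{"grip":0.9,"offset":[0,0,1],"angular":[0,0,0]}]'; python3 -m crank '[{"grip":0.9,"offset":[0,0,0.5],"angular":[0,0,0]},{"grip":0.9,"offset":[0,0,1.0],"angular":[0,0,0]},{"grip":0.9,"offset":[0,0,1],"angular":[0,0,0]}]'
```

```text
t: 7.25
tcp_pos: [0.53, -0.042, 0.1104]
tool_rot: [0.997, 0.078, 0.0, 0.0]
force: [-1.9, 0.6, 4.6]
finger_gap: 0.196
t: 7.55
tcp_pos: [0.5301, -0.0421, 0.1103]
tool_rot: [0.997, 0.078, 0.0, 0.0]
force: [-1.6, 1.1, 11.8]
finger_gap: 0.192
```

```bash
python3 -m crank '[{"grip":0.9,"offset":[0,0,-6],"angular":[0,0,0]},{"grip":0.9,"offset":[0,0,-14],"angular":[0,0,0]},{"grip":0.9,"offset":[45,-33,-14],"angular":[0,0,0]},{"grip":0.9,"offset":[89,-66,-14],"angular":[0,0,0]},{"grip":0.9,"offset":[89,-66,-12],"angular":[0,0,0]},{"grip":0.9,"offset":[89,-66,-10],"angular":[0,0,0]},{"grip":0.9,"offset":[89,-66,-9],"angular":[0,0,0]},{"grip":0.9,"offset":[89,-66,-9],"angular":[0,0,0]}]'; python3 -c "
from h import *
go((.608,.037,.1165))
S=vision.snapshot('scene');crop(S,255,100,395,240,4,'s6.png')
W=vision.snapshot('wrist'); crop(W,0,0,640,400,1,'w6.png')"
```

```text
t: 8.35
tcp_pos: [0.6058, 0.0361, 0.1171]
tool_rot: [0.997, 0.077, -0.001, -0.0]
force: [-0.9, 0.6, -0.3]
finger_gap: 0.197
t 8.35 yaw -81.12 off [ 2.4 -0.6  0.6] ang [-0.03  0.17  0.  ]
```

View pics/s6.png

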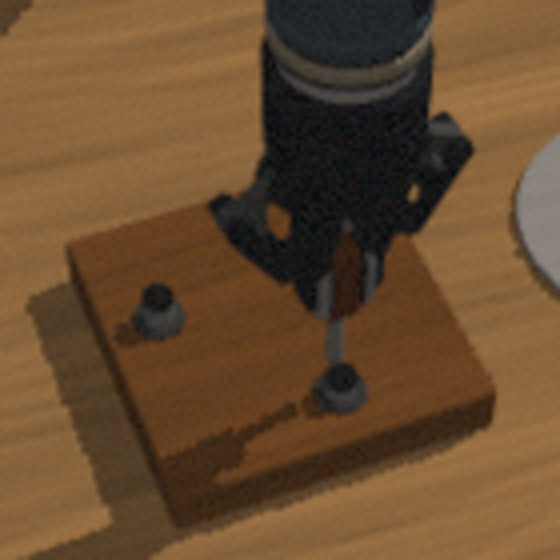

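View pics/w6.png

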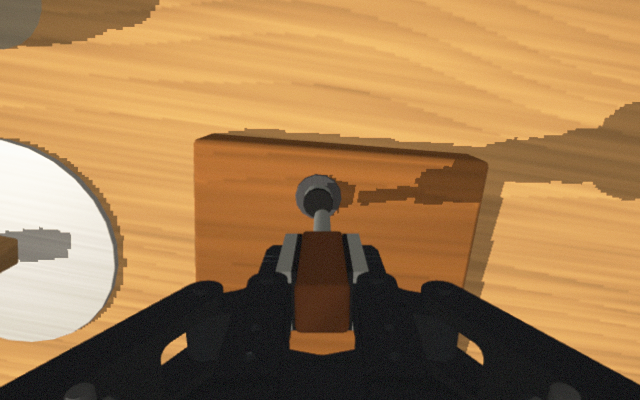

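```bash
python3 -m crank '[{"grip":0.9,"offset":[2,-1,0.5],"angular":[0,0,0]},{"grip":0.9,"offset":[2,-1,1],"angular":[0,0,0]},{"grip":0.9,"offset":[2,-1,1],"angular":[0,0,0]}]';python3 -m crank '[{"grip":0.9,"offset":[0,0,0.5],"angular":[0,0,0]},{"grip":0.9,"offset":[0,0,1],"angular":[0,0,0]},{"grip":0.9,"offset":[0,0,1],"angular":[0,0,0]}]'
```

```text
t: 8.75
tcp_pos: [0.6093, 0.038, 0.1168]
tool_rot: [0.997, 0.078, 0.0, 0.0]
force: [-0.1, 0.4, -1.0]
finger_gap: 0.2
t: 9.05
tcp_pos: [0.6093, 0.0384, 0.1156]
tool_rot: [0.997, 0.078, -0.0, -0.0]
force: [0.2, -1.2, -1.2]
finger_gap: 0.2
```

```bash
for i in 1 2; do python3 -m crank '[{"grip":0.9,"offset":[0,0,0.5],"angular":[0,0,0]},{"grip":0.9,"offset":[0,0,1],"angular":[0,0,0]},{"grip":0.9,"offset":[0,0,1.5],"angular":[0,0,0]},{"grip":0.9,"offset":[0,0,1.5],"angular":[0,0,0]}]'; done
```

```text
t: 9.45
tcp_pos: [0.6093, 0.0383, 0.1141]
tool_rot: [0.997, 0.078, -0.0, -0.0]
force: [-0.2, 0.2, -0.7]
finger_gap: 0.201
t: 9.85
tcp_pos: [0.6093, 0.0383, 0.1126]
tool_rot: [0.997, 0.078, -0.0, -0.0]
force: [0.3, 0.5, -0.8]
finger_gap: 0.198
```

```bash
for i in 1 2; do python3 -m crank '[{"grip":0.9,"offset":[0,0,0.4],"angular":[0,0,0]},{"grip":0.9,"offset":[0,0,0.8],"angular":[0,0,0]},{"grip":0.9,"offset":[0,0,1.2],"angular":[0,0,0]},{"grip":0.9,"offset":[0,0,1.2],"angular":[0,0,0]}]'; done
```

```text
t: 10.25
tcp_pos: [0.6093, 0.0383, 0.1114]
tool_rot: [0.997, 0.078, -0.0, 0.0]
force: [-0.4, 0.1, -0.7]
finger_gap: 0.198
t: 10.65
tcp_pos: [0.6093, 0.0383, 0.1103]
tool_rot: [0.997, 0.078, -0.0, -0.0]
force: [-0.6, 0.0, -0.8]
finger_gap: 0.199
```

```bash
for i in 1 2; do python3 -m crank '[{"grip":0.9,"offset":[0,0,0.4],"angular":[0,0,0]},{"grip":0.9,"offset":[0,0,0.8],"angular":[0,0,0]},{"grip":0.9,"offset":[0,0,1.2],"angular":[0,0,0]},{"grip":0.9,"offset":[0,0,1.2],"angular":[0,0,0]}]'; done
```

```text
t: 11.05
tcp_pos: [0.6093, 0.0383, 0.109]
tool_rot: [0.997, 0.078, -0.0, 0.0]
force: [-0.9, -0.3, -0.1]
finger_gap: 0.203
t: 11.45
tcp_pos: [0.6093, 0.0383, 0.1078]
tool_rot: [0.997, 0.078, -0.0, -0.0]
force: [-0.7, 0.2, -1.3]
finger_gap: 0.199
```

```bash
for i in 1 2; do python3 -m crank '[{"grip":0.9,"offset":[0,0,0.4],"angular":[0,0,0]},{"grip":0.9,"offset":[0,0,0.8],"angular":[0,0,0]},{"grip":0.9,"offset":[0,0,1.0],"angular":[0,0,0]},{"grip":0.9,"offset":[0,0,1.0],"angular":[0,0,0]}]'; done
```

```text
t: 11.85
tcp_pos: [0.6093, 0.0383, 0.1069]
tool_rot: [0.997, 0.078, -0.0, -0.0]
force: [0.0, 0.8, -1.2]
finger_gap: 0.197
t: 12.25
tcp_pos: [0.6094, 0.0383, 0.106]
tool_rot: [0.997, 0.078, 0.0, 0.0]
force: [-0.4, 0.0, -0.1]
finger_gap: 0.198
```

```bash
for i in 1 2; do python3 -m crank '[{"grip":0.9,"offset":[0,0,0.4],"angular":[0,0,0]},{"grip":0.9,"offset":[0,0,0.7],"angular":[0,0,0]},{"grip":0.9,"offset":[0,0,0.7],"angular":[0,0,0]}]'; done
```

```text
t: 12.55
tcp_pos: [0.6094, 0.0383, 0.1059]
tool_rot: [0.997, 0.078, 0.0, 0.0]
force: [-1.2, -0.1, 5.4]
finger_gap: 0.199
t: 12.85
tcp_pos: [0.6095, 0.0383, 0.1059]
tool_rot: [0.997, 0.078, 0.0, 0.0]
force: [-2.7, -0.1, 8.9]
finger_gap: 0.197
```

```bash
python3 -m crank '[{"grip":0.9,"offset":[0,0,-6],"angular":[0,0,0]},{"grip":0.9,"offset":[0,0,-14],"angular":[0,0,0]},{"grip":0.9,"offset":[-50,-20,-14],"angular":[0,0,0]},{"grip":0.9,"offset":[-98,-40,-14],"angular":[0,0,0]},{"grip":0.9,"offset":[-103,-41,-10],"angular":[0,0,0]},{"grip":0.9,"offset":[-103,-41,-8],"angular":[0,0,0]},{"grip":0.9,"offset":[-103,-41,-8],"angular":[0,0,0]}]'; python3 -c "
from h import *
go((.501,.063,.1085))
W=vision.snapshot('wrist'); crop(W,0,0,640,400,1,'w7.png')"
```

```text
t: 13.55
tcp_pos: [0.5034, 0.0625, 0.1128]
tool_rot: [0.997, 0.078, 0.002, 0.0]
force: [0.6, -1.0, -1.2]
finger_gap: 0.194
t 13.55 yaw -81.06 off [-2.3 -0.9  4.3] ang [ 0.05 -0.18  0.  ]
```

View pics/w7.png

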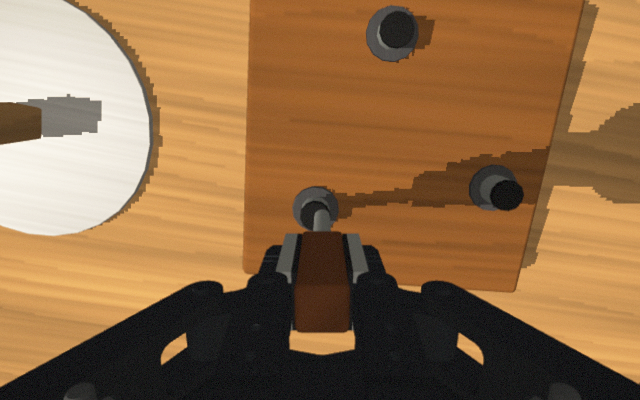

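```bash
python3 -m crank '[{"grip":0.9,"offset":[0,-3,1],"angular":[0,0,0]},{"grip":0.9,"offset":[0,-3,2],"angular":[0,0,0]},{"grip":0.9,"offset":[0,-3,3],"angular":[0,0,0]},{"grip":0.9,"offset":[0,-3,3],"angular":[0,0,0]}]'; python3 -m crank '[{"grip":0.9,"offset":[0,0,0.7],"angular":[0,0,0]},{"grip":0.9,"offset":[0,0,1.4],"angular":[0,0,0]},{"grip":0.9,"offset":[0,0,1.4],"angular":[0,0,0]}]'
```

```text
t: 14.0
tcp_pos: [0.501, 0.0657, 0.1093]
tool_rot: [0.997, 0.078, -0.0, -0.0]
force: [0.1, -0.4, -1.8]
finger_gap: 0.199
t: 14.3
tcp_pos: [0.5007, 0.0657, 0.1081]
tool_rot: [0.997, 0.078, -0.0, 0.0]
force: [0.2, 0.3, -1.5]
finger_gap: 0.203
```

```bash
python3 -m crank '[{"grip":0.9,"offset":[0,0,0.5],"angular":[0,0,0]},{"grip":0.9,"offset":[0,0,1],"angular":[0,0,0]},{"grip":0.9,"offset":[0,0,1.4],"angular":[0,0,0]},{"grip":0.9,"offset":[0,0,1.4],"angular":[0,0,0]}]'; for i in 1 2; do python3 -m crank '[{"grip":0.9,"offset":[0,0,0.4],"angular":[0,0,0]},{"grip":0.9,"offset":[0,0,0.7],"angular":[0,0,0]},{"grip":0.9,"offset":[0,0,0.7],"angular":[0,0,0]}]'; done
```

```text
t: 14.7
tcp_pos: [0.5007, 0.0657, 0.1067]
tool_rot: [0.997, 0.078, -0.0, -0.0]
force: [-0.3, -0.1, -1.4]
finger_gap: 0.197
t: 15.0
tcp_pos: [0.5007, 0.0657, 0.106]
tool_rot: [0.997, 0.078, -0.0, -0.0]
force: [0.2, 0.1, -1.4]
finger_gap: 0.198
t: 15.3
tcp_pos: [0.5009, 0.0657, 0.1059]
tool_rot: [0.997, 0.078, 0.0, 0.0]
force: [-0.6, -0.4, 3.8]
finger_gap: 0.196
```

```bash
python3 -m crank '[{"grip":0.9,"offset":[0,0,-7],"angular":[0,0,0]},{"grip":0.9,"offset":[0,0,-15],"angular":[0,0,0]},{"grip":0.9,"offset":[6,50,-15],"angular":[0,0,0]},{"grip":0.9,"offset":[12,98,-15],"angular":[0,0,0]},{"grip":0.9,"offset":[12,111,-11],"angular":[0,0,0]},{"grip":0.9,"offset":[12,111,-8],"angular":[0,0,0]},{"grip":0.9,"offset":[12,111,-7],"angular":[0,0,0]},{"grip":0.9,"offset":[12,111,-7],"angular":[0,0,0]}]'; python3 -m crank '[{"grip":0.9,"offset":[0,0,0.5],"angular":[0,0,0]},{"grip":0.9,"offset":[0,0,1],"angular":[0,0,0]},{"grip":0.9,"offset":[0,0,1],"angular":[0,0,0]}]'
```

```text
t: 16.1
tcp_pos: [0.5286, -0.0404, 0.1119]
tool_rot: [0.997, 0.079, -0.001, -0.001]
force: [-0.4, 0.2, -0.6]
finger_gap: 0.198
t: 16.4
tcp_pos: [0.5298, -0.0413, 0.1114]
tool_rot: [0.997, 0.079, -0.0, -0.0]
force: [-0.3, 0.1, -2.3]
finger_gap: 0.196
```

```bash
for i in 1 2 3; do python3 -m crank '[{"grip":0.9,"offset":[0,0,0.4],"angular":[0,0,0]},{"grip":0.9,"offset":[0,0,0.8],"angular":[0,0,0]},{"grip":0.9,"offset":[0,0,1],"angular":[0,0,0]}]'; done
```

```text
t: 16.7
tcp_pos: [0.53, -0.042, 0.1104]
tool_rot: [0.997, 0.078, 0.0, -0.0]
force: [-0.4, 1.6, 0.2]
finger_gap: 0.195
t: 17.0
tcp_pos: [0.5301, -0.042, 0.1103]
tool_rot: [0.997, 0.078, 0.0, 0.0]
force: [-1.5, 1.0, 8.8]
finger_gap: 0.202
t: 17.3
tcp_pos: [0.5302, -0.042, 0.1103]
tool_rot: [0.997, 0.078, 0.001, 0.0]
force: [-2.2, 0.8, 15.1]
finger_gap: 0.199
```

```bash
for i in 1 2 3; do python3 -m crank '[{"grip":0.9,"offset":[0,0,0.3],"angular":[0,0,0]},{"grip":0.9,"offset":[0,0,0.6],"angular":[0,0,0]},{"grip":0.9,"offset":[0,0,0.6],"angular":[0,0,0]}]'; done
```

```text
t: 17.6
tcp_pos: [0.5302, -0.042, 0.1101]
tool_rot: [0.997, 0.078, 0.001, 0.0]
force: [-4.0, 1.5, 16.5]
finger_gap: 0.197
t: 17.9
tcp_pos: [0.5302, -0.042, 0.1097]
tool_rot: [0.997, 0.078, 0.001, 0.0]
force: [-3.2, 1.8, 18.1]
finger_gap: 0.201
t: 18.2
tcp_pos: [0.5302, -0.042, 0.1091]
tool_rot: [0.997, 0.078, 0.001, 0.0]
force: [-4.2, 1.7, 18.0]
finger_gap: 0.198
```

```bash
python3 -m crank '[{"grip":0.9,"offset":[0,0,0.4],"angular":[0,0,0]},{"grip":0.9,"offset":[0,0,0.8],"angular":[0,0,0]},{"grip":0.9,"offset":[0,0,1.2],"angular":[0,0,0]},{"grip":0.9,"offset":[0,0,1.6],"angular":[0,0,0]},{"grip":0.9,"offset":[0,0,2],"angular":[0,0,0]},{"grip":0.9,"offset":[0,0,2],"angular":[0,0,0]}]'; python3 -m crank '[{"grip":0.9,"offset":[0,0,0],"angular":[0,0,0]}]'
```

```text
t: 18.8
tcp_pos: [0.5302, -0.042, 0.1071]
tool_rot: [0.997, 0.078, 0.001, 0.0]
force: [-3.1, 1.3, 18.0]
finger_gap: 0.197
t: 18.9
tcp_pos: [0.5302, -0.042, 0.1071]
tool_rot: [0.997, 0.078, 0.001, 0.0]
force: [-3.8, 1.2, 18.0]
finger_gap: 0.199
```

```bash
python3 -m crank '[{"grip":0.9,"offset":[0,0,0.4],"angular":[0,0,0]},{"grip":0.9,"offset":[0,0,0.8],"angular":[0,0,0]},{"grip":0.9,"offset":[0,0,1.0],"angular":[0,0,0]},{"grip":0.9,"offset":[0,0,1.0],"angular":[0,0,0]}]'; python3 -c "
from h import *
print(manip.sense()['tcp_pos'])"; python3 -m crank '[{"grip":0.9,"offset":[0,0,-1],"angular":[0,0,0]},{"grip":0.9,"offset":[0,0,-1.9],"angular":[0,0,0]},{"grip":0.9,"offset":[0,0,-1.9],"angular":[0,0,0]},{"grip":0.9,"offset":[0,0,-1.9],"angular":[0,0,0]}]';python3 -c "
from h import *
print(manip.sense()['tcp_pos'])"
```

```text
t: 19.3
tcp_pos: [0.5302, -0.042, 0.1061]
tool_rot: [0.997, 0.078, 0.001, 0.0]
force: [-3.3, 1.7, 17.5]
finger_gap: 0.198
[ 0.53021391 -0.04201488  0.10607986]
t: 19.7
tcp_pos: [0.5301, -0.042, 0.1062]
tool_rot: [0.997, 0.078, 0.0, 0.0]
force: [-1.2, 1.8, 8.5]
finger_gap: 0.2
[ 0.53008442 -0.04202334  0.10622433]
```

```bash
python3 -m crank '[{"grip":0.9,"offset":[0,0,1],"angular":[0,0,0]},{"grip":0.9,"offset":[0,0,1.9],"angular":[0,0,0]},{"grip":0.9,"offset":[0,0,2.15],"angular":[0,0,0]},{"grip":0.9,"offset":[0,0,2.15],"angular":[0,0,0]}]'; python3 -c "
from h import *
print(manip.sense()['tcp_pos'])"; python3 -m crank '[{"grip":0.9,"offset":[0,0,-1],"angular":[0,0,0]},{"grip":0.9,"offset":[0,0,-1.9],"angular":[0,0,0]},{"grip":0.9,"offset":[0,0,-1.9],"angular":[0,0,0]},{"grip":0.9,"offset":[0,0,-1.9],"angular":[0,0,0]}]';python3 -c "
from h import *
print(manip.sense()['tcp_pos'])"
```

```text
t: 20.1
tcp_pos: [0.5302, -0.042, 0.1053]
tool_rot: [0.997, 0.078, 0.001, 0.0]
force: [-3.3, 1.5, 16.8]
finger_gap: 0.192
[ 0.53021853 -0.04203181  0.10532084]
t: 20.5
tcp_pos: [0.53, -0.0421, 0.1055]
tool_rot: [0.997, 0.078, 0.0, -0.0]
force: [-1.2, 0.3, 6.2]
finger_gap: 0.202
[ 0.53004416 -0.04205866  0.10547192]
```

```bash
python3 -m crank '[{"grip":0.9,"offset":[0,0,-5],"angular":[0,0,0]},{"grip":0.9,"offset":[0,0,-9],"angular":[0,0,0]},{"grip":0.9,"offset":[45,-33,-9],"angular":[0,0,0]},{"grip":0.9,"offset":[91,-67,-9],"angular":[0,0,0]},{"grip":0.9,"offset":[91,-67,-6],"angular":[0,0,0]},{"grip":0.9,"offset":[91,-67,-3],"angular":[0,0,0]},{"grip":0.9,"offset":[91,-67,-2.5],"angular":[0,0,0]},{"grip":0.9,"offset":[91,-67,-2.5],"angular":[0,0,0]}]'; python3 -c "
from h import *
s=manip.sense();print(s['tcp_pos'],s['force'])"; python3 -m crank '[{"grip":0.9,"offset":[0,0,0.4],"angular":[0,0,0]},{"grip":0.9,"offset":[0,0,0.8],"angular":[0,0,0]},{"grip":0.9,"offset":[0,0,0.8],"angular":[0,0,0]},{"grip":0.9,"offset":[0,0,0.8],"angular":[0,0,0]}]';python3 -c "
from h import *
s=manip.sense();print(s['tcp_pos'],s['force'])"
```

```text
t: 21.3
tcp_pos: [0.6075, 0.0373, 0.1069]
tool_rot: [0.997, 0.077, -0.002, -0.0]
force: [0.2, 0.2, -0.9]
finger_gap: 0.202
[0.60749767 0.03732686 0.10694945] [ 0.2170892   0.24873274 -0.91700598]
t: 21.7
tcp_pos: [0.6093, 0.0379, 0.107]
tool_rot: [0.997, 0.078, 0.0, 0.0]
force: [-0.0, 0.0, -0.3]
finger_gap: 0.198
[0.60927209 0.03794741 0.10702623] [-0.02054632  0.02083425 -0.33374173]
```

```bash
for i in 1 2; do python3 -m crank '[{"grip":0.9,"offset":[0,0,0.4],"angular":[0,0,0]},{"grip":0.9,"offset":[0,0,0.8],"angular":[0,0,0]},{"grip":0.9,"offset":[0,0,0.8],"angular":[0,0,0]},{"grip":0.9,"offset":[0,0,0.8],"angular":[0,0,0]}]';python3 -c "
from h import *
s=manip.sense();print(s['tcp_pos'],s['force'])"; done
```

```text
t: 22.1
tcp_pos: [0.6093, 0.0384, 0.106]
tool_rot: [0.997, 0.078, -0.0, -0.0]
force: [-0.1, -0.4, -1.5]
finger_gap: 0.196
[0.60934764 0.03835354 0.10600248] [-0.14769224 -0.40642525 -1.47364234]
t: 22.5
tcp_pos: [0.6095, 0.0384, 0.1059]
tool_rot: [0.997, 0.078, 0.0, 0.0]
force: [-0.8, 0.1, 6.5]
finger_gap: 0.201
[0.60949917 0.03836007 0.10589075] [-0.83325706  0.10279175  6.49424555]
```

```bash
python3 -m crank '[{"grip":0.9,"offset":[0,0,-5],"angular":[0,0,0]},{"grip":0.9,"offset":[0,0,-9],"angular":[0,0,0]},{"grip":0.9,"offset":[-45,33,-9],"angular":[0,0,0]},{"grip":0.9,"offset":[-91,67,-9],"angular":[0,0,0]},{"grip":0.9,"offset":[-91,67,-6],"angular":[0,0,0]},{"grip":0.9,"offset":[-91,67,-3],"angular":[0,0,0]},{"grip":0.9,"offset":[-91,67,-1.5],"angular":[0,0,0]},{"grip":0.9,"offset":[-91,67,-1.5],"angular":[0,0,0]}]'; for i in 1 2; do python3 -m crank '[{"grip":0.9,"offset":[0,0,0.4],"angular":[0,0,0]},{"grip":0.9,"offset":[0,0,0.8],"angular":[0,0,0]},{"grip":0.9,"offset":[0,0,0.8],"angular":[0,0,0]},{"grip":0.9,"offset":[0,0,0.8],"angular":[0,0,0]}]';python3 -c "
from h import *
s=manip.sense();print(s['tcp_pos'],s['force'])"; done
```

```text
t: 23.3
tcp_pos: [0.5314, -0.0415, 0.1066]
tool_rot: [0.997, 0.078, 0.001, 0.0]
force: [-0.4, -0.1, -1.3]
finger_gap: 0.197
t: 23.7
tcp_pos: [0.5301, -0.0417, 0.106]
tool_rot: [0.997, 0.078, 0.0, 0.0]
force: [0.2, 0.1, -0.1]
finger_gap: 0.201
[ 0.5300738  -0.04171707  0.1059515 ] [ 0.17791311  0.10310365 -0.13076549]
t: 24.1
tcp_pos: [0.5301, -0.042, 0.1055]
tool_rot: [0.997, 0.078, 0.0, -0.0]
force: [-0.4, 0.6, 3.2]
finger_gap: 0.199
[ 0.53006936 -0.04201115  0.10551943] [-0.42359551  0.61077075  3.21909042]
```

```bash
python3 -m crank '[{"grip":0.9,"offset":[0,0,-15],"angular":[0,0,0]},{"grip":0.9,"offset":[0,0,-45],"angular":[0,0,0]},{"grip":0.9,"offset":[-12,250,-45],"angular":[0,0,0]},{"grip":0.9,"offset":[-12,250,-45],"angular":[0,0,0]},{"grip":0.9,"offset":[-12,250,-45],"angular":[0,0,0]},{"grip":0.9,"offset":[-12,250,-45],"angular":[0,0,0]},{"grip":0.9,"offset":[-12,250,-45],"angular":[0,0,0]},{"grip":0.9,"offset":[-12,250,-45],"angular":[0,0,0]},{"grip":0.9,"offset":[-12,250,-45],"angular":[0,0,0]},{"grip":0.9,"offset":[-12,250,-45],"angular":[0,0,0]}]'; python3 -c "
from h import *
go((.5570,-.2910,.13))
W=vision.snapshot('wrist'); crop(W,220,120,420,340,3,'w8.png')
S=vision.snapshot('scene'); crop(S,130,130,260,260,4,'s8.png')
go((.5570,-.2910,.13))"
```

```text
t: 25.1
tcp_pos: [0.556, -0.2896, 0.1494]
tool_rot: [0.997, 0.078, -0.001, -0.001]
force: [-0.1, -0.0, -2.1]
finger_gap: 0.196
t 25.10 yaw -81.04 off [ 0.8  1.6 19.4] ang [-0.12  0.1   0.  ]
t 25.20 yaw -80.96 off [ 0.2  2.  19.8] ang [-0.08  0.06  0.  ]
```

View pics/w8.png

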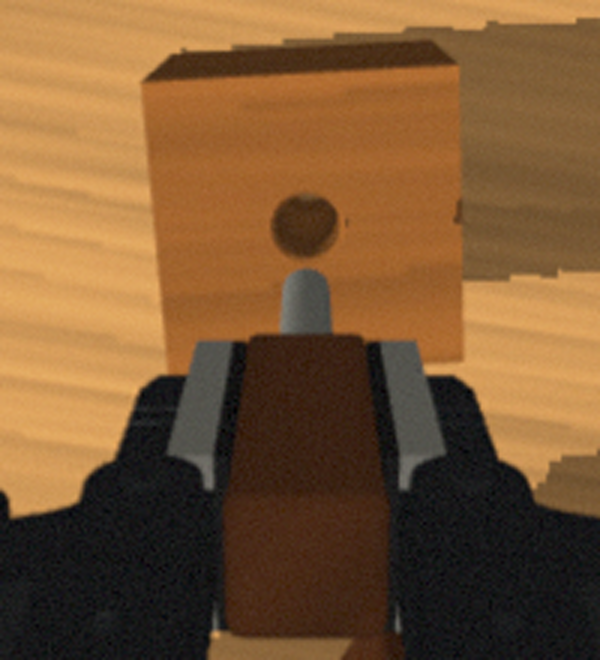

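View pics/s8.png

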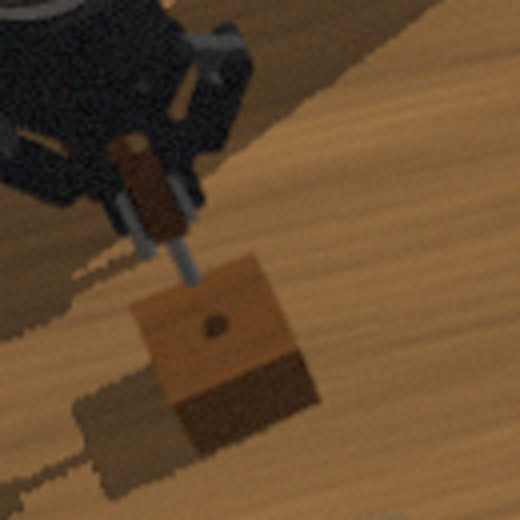

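```bash
python3 - <<'E'
from h import *
W=vision.snapshot('wrist'); s=manip.sense()
f=lambda p,k,x,y:(np.array(p,float)+.5)/k-.5+[x,y]
print("hole",plane(W,f([(306,226)],3,220,120),.055),"tip z=.095",plane(W,f([(306,272+9)],3,220,120),.0955),s["tcp_pos"])
x=Rot.from_quat(s["tool_rot"])
print(plane(W,f([(229,492),(387,494),(400,635),(228,633)],3,220,120),.190-.0007).mean(0))
E
```

```text
hole [[ 0.5567097  -0.28970509  0.055     ]] tip z=.095 [[ 0.55714415 -0.28971403  0.0955    ]] [ 0.55669463 -0.28909296  0.14999385]
[ 0.5566071  -0.29053194  0.1893    ]
```

```bash
python3 -m crank '[{"grip":0.9,"offset":[0,0,15],"angular":[0,0,0]},{"grip":0.9,"offset":[0,0,30],"angular":[0,0,0]},{"grip":0.9,"offset":[0,0,40],"angular":[0,0,0]},{"grip":0.9,"offset":[0,0,45],"angular":[0,0,0]},{"grip":0.9,"offset":[0,0,50],"angular":[0,0,0]},{"grip":0.9,"offset":[0,0,50],"angular":[0,0,0]}]'
```

```text
t: 25.85
tcp_pos: [0.5566, -0.2906, 0.0995]
tool_rot: [0.997, 0.078, -0.0, -0.0]
force: [-0.1, 1.0, -1.4]
finger_gap: 0.202
```

```bash
python3 -m crank '[{"grip":0.9,"offset":[0,0,10],"angular":[0,0,0]},{"grip":0.9,"offset":[0,0,20],"angular":[0,0,0]},{"grip":0.9,"offset":[0,0,28],"angular":[0,0,0]},{"grip":0.9,"offset":[0,0,33],"angular":[0,0,0]},{"grip":0.9,"offset":[0,0,34],"angular":[0,0,0]},{"grip":0.9,"offset":[0,0,34],"angular":[0,0,0]}]'; python3 -m crank '[{"grip":0.9,"offset":[0,0,0.7],"angular":[0,0,0]},{"grip":0.9,"offset":[0,0,1.4],"angular":[0,0,0]},{"grip":0.9,"offset":[0,0,1.4],"angular":[0,0,0]},{"grip":0.9,"offset":[0,0,1.4],"angular":[0,0,0]}]'
```

```text
t: 26.45
tcp_pos: [0.5569, -0.2909, 0.0659]
tool_rot: [0.997, 0.078, -0.0, -0.0]
force: [0.7, -0.2, -0.1]
finger_gap: 0.198
t: 26.85
tcp_pos: [0.557, -0.2909, 0.065]
tool_rot: [0.997, 0.078, 0.0, 0.0]
force: [-0.2, -0.2, -1.3]
finger_gap: 0.194
```

```bash
python3 -m crank '[{"grip":0.9,"offset":[0,0,0.7],"angular":[0,0,0]},{"grip":0.9,"offset":[0,0,1.2],"angular":[0,0,0]},{"grip":0.9,"offset":[0,0,1.2],"angular":[0,0,0]},{"grip":0.9,"offset":[0,0,1.2],"angular":[0,0,0]}]'
```

```text
t: 27.25
tcp_pos: [0.557, -0.291, 0.0641]
tool_rot: [0.997, 0.078, 0.0, 0.0]
force: [-0.8, 1.5, 3.9]
finger_gap: 0.195
```

```bash
python3 -m crank '[{"grip":0.75,"offset":[0,0,0],"angular":[0,0,0]},{"grip":0.6,"offset":[0,0,0],"angular":[0,0,0]},{"grip":0.3,"offset":[0,0,0],"angular":[0,0,0]},{"grip":0.3,"offset":[0,0,0],"angular":[0,0,0]},{"grip":0.3,"offset":[0,0,0],"angular":[0,0,0]},{"grip":0.3,"offset":[0,0,-20],"angular":[0,0,0]},{"grip":0.3,"offset":[0,0,-60],"angular":[0,0,0]},{"grip":0.3,"offset":[0,0,-100],"angular":[0,0,0]},{"grip":0.3,"offset":[0,0,-100],"angular":[0,0,0]}]'; python3 -c "
from h import *
W=vision.snapshot('wrist'); crop(W,220,80,420,300,3,'w9.png')
S=vision.snapshot('scene'); crop(S,130,130,260,260,4,'s9.png')
go((.5215,.27,.12),-90)"
```

```text
t: 28.15
tcp_pos: [0.5604, -0.2934, 0.1697]
tool_rot: [0.997, 0.078, 0.005, 0.004]
force: [1.0, -0.3, 0.6]
finger_gap: 0.701
t 28.25 yaw -81.05 off [  51.8 -560.    43.8] ang [ 0.1  -0.11  8.95]
```

View pics/w9.png

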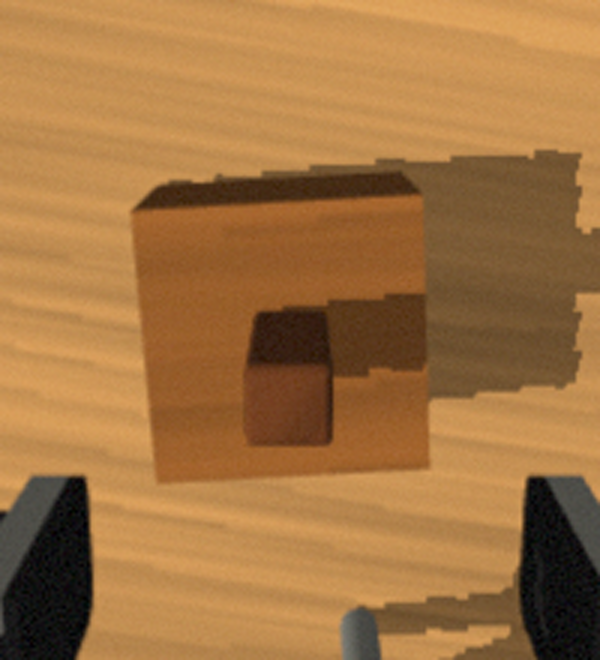

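View pics/s9.png

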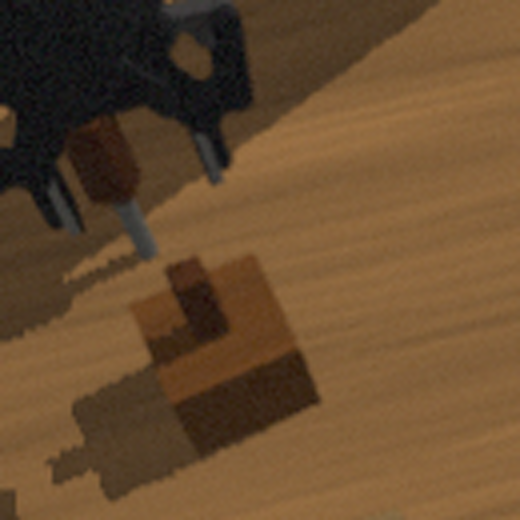

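```bash
python3 -m crank '[{"grip":0.3,"offset":[51,-560,0],"angular":[0,0,9]},{"grip":0.3,"offset":[51,-560,0],"angular":[0,0,9]},{"grip":0.3,"offset":[51,-560,0],"angular":[0,0,9]},{"grip":0.3,"offset":[51,-560,0],"angular":[0,0,9]},{"grip":0.3,"offset":[51,-560,0],"angular":[0,0,9]},{"grip":0.3,"offset":[51,-560,0],"angular":[0,0,9]},{"grip":0.3,"offset":[51,-560,0],"angular":[0,0,9]},{"grip":0.3,"offset":[51,-560,0],"angular":[0,0,9]},{"grip":0.3,"offset":[51,-560,0],"angular":[0,0,9]},{"grip":0.3,"offset":[51,-560,0],"angular":[0,0,9]}]'; python3 -c "
from h import *
go((.5213,.27,.14),-90)"
```

```text
t: 29.25
tcp_pos: [0.5225, 0.2098, 0.1617]
tool_rot: [1.0, -0.001, -0.002, 0.0]
force: [1.0, 0.5, -0.2]
finger_gap: 0.703
t 29.25 yaw -90.06 off [ -1.1 -60.2  21.6] ang [ 0.05  0.22 -0.06]
```

```bash
python3 -m crank '[{"grip":0.3,"offset":[-2,-30,20],"angular":[0,0,0]},{"grip":0.3,"offset":[-2,-61,20],"angular":[0,0,0]},{"grip":0.3,"offset":[-2,-61,20],"angular":[0,0,0]},{"grip":0.3,"offset":[-2,-61,20],"angular":[0,0,0]},{"grip":0.3,"offset":[-2,-61,20],"angular":[0,0,0]}]'; python3 -c "
from h import *
W=vision.snapshot('wrist'); crop(W,220,120,420,340,3,'w10.png');crop(W,0,0,640,400,1,'w10f.png')
go((.5213,.27,.14),-90)
print(manip.sense()['tcp_pos'],proj(W,[(.5213,.27,.05)]))"
```

```text
t: 29.75
tcp_pos: [0.5218, 0.268, 0.1427]
tool_rot: [1.0, -0.001, -0.001, 0.001]
force: [0.8, 1.1, 0.1]
finger_gap: 0.704
t 29.80 yaw -90.13 off [-0.8 -2.2  3. ] ang [ 0.04  0.08 -0.13]
[0.52207241 0.26779717 0.1429898 ] [[317.39313414 196.75507837]]
```

View pics/w10.png

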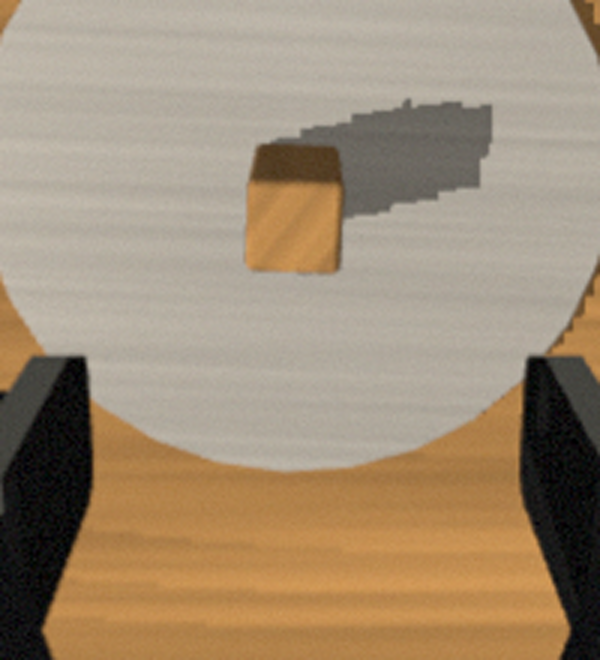

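View pics/w10f.png

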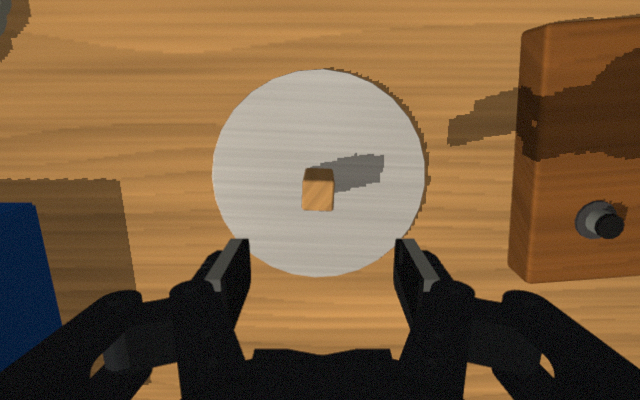

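```bash
python3 -m crank '[{"grip":0.3,"offset":[-0.5,-2,40],"angular":[0,0,1.8]},{"grip":0.3,"offset":[-0.5,-2,75],"angular":[0,0,1.8]},{"grip":0.3,"offset":[-0.5,-2,100],"angular":[0,0,1.8]},{"grip":0.4,"offset":[-0.5,-2,118],"angular":[0,0,1.8]},{"grip":0.4,"offset":[-0.5,-2,126],"angular":[0,0,1.8]},{"grip":0.4,"offset":[-0.5,-2,126],"angular":[0,0,1.8]},{"grip":0.4,"offset":[-0.5,-2,126],"angular":[0,0,1.8]}]'; python3 -c "
from h import *
W=vision.snapshot('wrist'); crop(W,0,0,640,400,1,'w11.png')
go((.5215,.2697,.0155))"
```

```text
t: 30.5
tcp_pos: [0.5226, 0.2707, 0.0183]
tool_rot: [1.0, -0.017, 0.001, -0.0]
force: [-0.5, 0.2, -0.7]
finger_gap: 0.604
t 30.55 yaw -91.89 off [-1.3  1.3  3.2] ang [-0.04 -0.12 -0.  ]
```

View pics/w11.png

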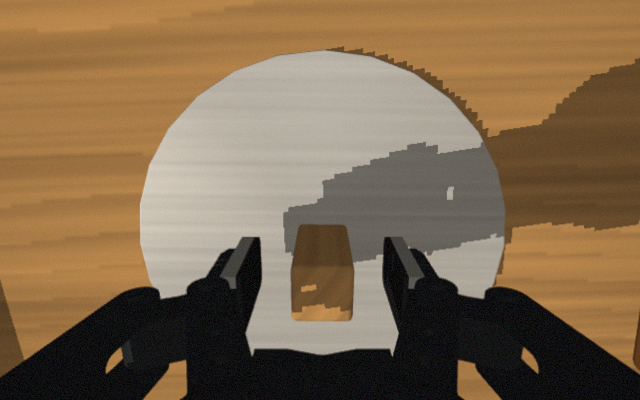

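```bash
python3 -m crank '[{"grip":0.5,"offset":[-1,0,2],"angular":[0,0,0]},{"grip":0.7,"offset":[-1,0,2],"angular":[0,0,0]},{"grip":0.9,"offset":[-1,0,2],"angular":[0,0,0]},{"grip":0.9,"offset":[-1,0,2],"angular":[0,0,0]},{"grip":0.9,"offset":[-1,0,2],"angular":[0,0,0]},{"grip":0.9,"offset":[-1,0,2],"angular":[0,0,0]},{"grip":0.9,"offset":[-1,0,2],"angular":[0,0,0]}]' 90; python3 -c "
from h import *
s=manip.sense();print(s['tcp_pos'],s['force'])"
```

```text
t: 31.25
tcp_pos: [0.5211, 0.2712, 0.0164]
tool_rot: [1.0, -0.016, 0.0, -0.0]
force: [-0.6, 0.6, 5.9]
finger_gap: 0.243
[0.52108762 0.27120053 0.0164183 ] [-0.63225111  0.64348885  5.87232067]
```

```bash
python3 -m crank '[{"grip":0.9,"offset":[0,0,-4],"angular":[0,0,0]},{"grip":0.9,"offset":[0,0,-15],"angular":[0,0,0]},{"grip":0.9,"offset":[0,0,-40],"angular":[0,0,0]},{"grip":0.9,"offset":[0,0,-70],"angular":[0,0,0]},{"grip":0.9,"offset":[0,0,-85],"angular":[0,0,0]},{"grip":0.9,"offset":[0,0,-88],"angular":[0,0,0]},{"grip":0.9,"offset":[0,0,-88],"angular":[0,0,0]}]'; python3 -c "
from h import *
s=manip.sense();print(s['tcp_pos'],s['force'],s['ft_torque'])
W=vision.snapshot('wrist'); crop(W,0,0,640,400,1,'w12.png')
S=vision.snapshot('scene'); crop(S,340,60,500,220,4,'s12.png')
go((.5472,.0207,.1045))"
```

```text
t: 31.95
tcp_pos: [0.5207, 0.2711, 0.1039]
tool_rot: [1.0, -0.016, 0.0, -0.0]
force: [0.0, -0.3, -4.3]
finger_gap: 0.246
[0.52069661 0.27112442 0.10389184] [ 0.0237335  -0.26188779 -4.27598506] [-0.02193417  0.01761658 -0.00239658]
t 32.05 yaw -91.85 off [ 35.5 249.1  -1.8] ang [ 0.04  0.13 -0.  ]
```

View pics/w12.png

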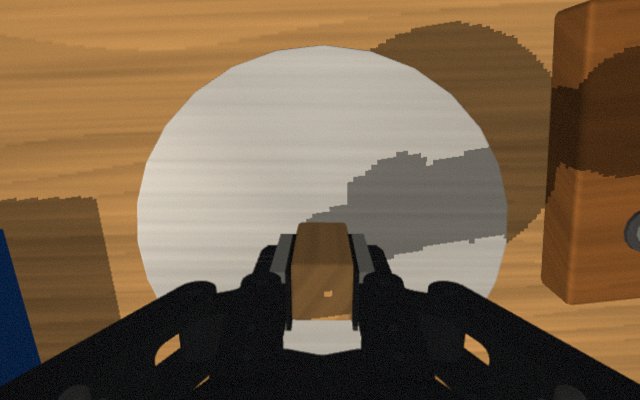

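View pics/s12.png

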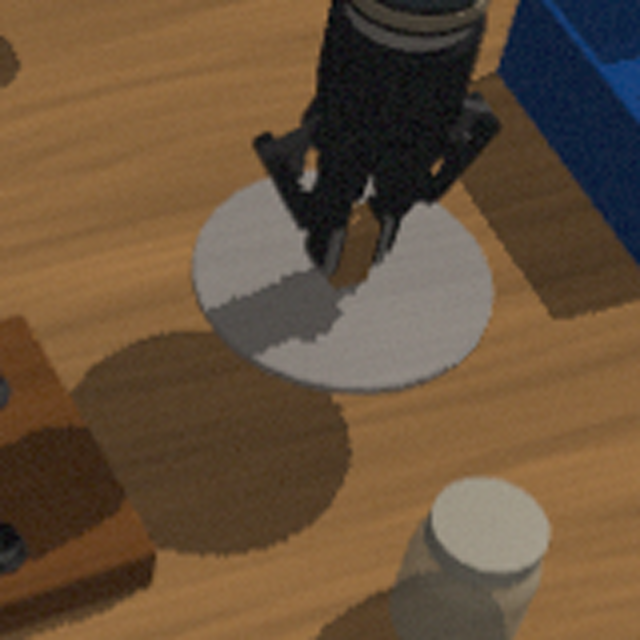

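```bash
python3 -m crank '[{"grip":0.9,"offset":[3,20,0],"angular":[0,0,0]},{"grip":0.9,"offset":[8,55,0],"angular":[0,0,0]},{"grip":0.9,"offset":[14,95,0],"angular":[0,0,0]},{"grip":0.9,"offset":[20,140,0],"angular":[0,0,0]},{"grip":0.9,"offset":[26,185,0],"angular":[0,0,0]},{"grip":0.9,"offset":[32,225,0],"angular":[0,0,0]},{"grip":0.9,"offset":[35,245,0],"angular":[0,0,0]},{"grip":0.9,"offset":[35.2,249,0],"angular":[0,0,0]},{"grip":0.9,"offset":[35.2,249,0],"angular":[0,0,0]},{"grip":0.9,"offset":[35.2,249,0],"angular":[0,0,0]}]'; python3 -c "
from h import *
S=vision.snapshot('scene'); crop(S,250,60,410,220,4,'s13.png')
go((.5472,.0207,.0682))"
```

```text
t: 33.05
tcp_pos: [0.547, 0.0221, 0.1028]
tool_rot: [1.0, -0.016, -0.001, -0.0]
force: [-0.0, -0.8, -3.9]
finger_gap: 0.241
t 33.10 yaw -91.78 off [ 0.1  1.7 34.8] ang [-0.03  0.1   0.  ]
```

View pics/s13.png

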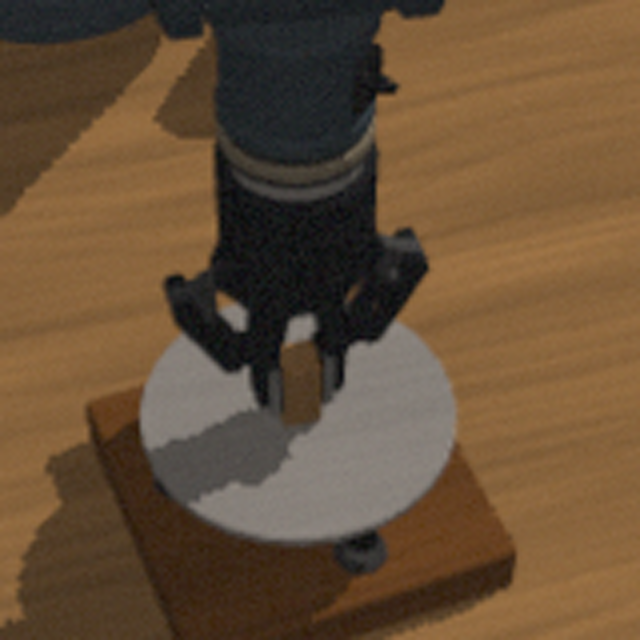

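```bash
python3 - <<'E'
from h import *
from scipy.optimize import least_squares
S=vision.snapshot('scene'); hsv=cv2.cvtColor(S["pixels"],cv2.COLOR_RGB2HSV)
m=((hsv[:,:,1]<60)&(hsv[:,:,2]>55)).astype(np.uint8); q=np.zeros_like(m); q[130:200,280:370]=m[130:200,280:370]
q=cv2.morphologyEx(q,cv2.MORPH_OPEN,np.ones((3,3)))
c=max(cv2.findContours(q,0,1)[0],key=cv2.contourArea); h=cv2.convexHull(c).reshape(-1,2)
w=plane(S,h,.0925)[:,:2]
r=least_squares(lambda p:np.hypot(*(w-p[:2]).T)-p[2],[.547,.02,.085],loss="soft_l1",f_scale=.001);print(r.x,np.abs(r.fun).max(),len(w)); print(manip.sense()["tcp_pos"])
E
```

```text
[0.54911088 0.0223588  0.08461768] 0.003015791302247786 28
[0.54734665 0.02246804 0.10318657]
```

```bash
python3 -m crank '[{"grip":0.9,"offset":[-0.5,1.3,6],"angular":[0,0,0]},{"grip":0.9,"offset":[-0.5,1.3,14],"angular":[0,0,0]},{"grip":0.9,"offset":[-0.5,1.3,21],"angular":[0,0,0]},{"grip":0.9,"offset":[-0.5,1.3,26],"angular":[0,0,0]},{"grip":0.9,"offset":[-0.5,1.3,29],"angular":[0,0,0]},{"grip":0.9,"offset":[-0.5,1.3,31],"angular":[0,0,0]},{"grip":0.9,"offset":[-0.5,1.3,31],"angular":[0,0,0]}]'; python3 -m crank '[{"grip":0.9,"offset":[0,0,0.4],"angular":[0,0,0]},{"grip":0.9,"offset":[0,0,0.8],"angular":[0,0,0]},{"grip":0.9,"offset":[0,0,1.2],"angular":[0,0,0]},{"grip":0.9,"offset":[0,0,1.2],"angular":[0,0,0]}]'
```

```text
t: 33.85
tcp_pos: [0.5473, 0.0198, 0.0723]
tool_rot: [1.0, -0.016, -0.0, -0.0]
force: [-0.7, 0.2, -3.2]
finger_gap: 0.243
t: 34.25
tcp_pos: [0.5475, 0.0198, 0.0715]
tool_rot: [1.0, -0.016, 0.0, 0.0]
force: [-0.2, -0.1, -3.3]
finger_gap: 0.247
```

```bash
python3 -m crank '[{"grip":0.9,"offset":[-0.8,-1,0.4],"angular":[0,0,0]},{"grip":0.9,"offset":[-0.8,-1,0.8],"angular":[0,0,0]},{"grip":0.9,"offset":[-0.8,-1,1.2],"angular":[0,0,0]},{"grip":0.9,"offset":[-0.8,-1,1.2],"angular":[0,0,0]}]'; for i in 1 2; do python3 -m crank '[{"grip":0.9,"offset":[0,0,0.4],"angular":[0,0,0]},{"grip":0.9,"offset":[0,0,0.8],"angular":[0,0,0]},{"grip":0.9,"offset":[0,0,1],"angular":[0,0,0]},{"grip":0.9,"offset":[0,0,1],"angular":[0,0,0]}]'; done
```

```text
t: 34.65
tcp_pos: [0.5466, 0.0209, 0.0701]
tool_rot: [1.0, -0.016, -0.0, 0.0]
force: [-1.5, -1.2, -4.0]
finger_gap: 0.246
t: 35.05
tcp_pos: [0.5467, 0.0208, 0.0691]
tool_rot: [1.0, -0.016, -0.0, -0.0]
force: [0.1, -0.9, -3.6]
finger_gap: 0.244
t: 35.45
tcp_pos: [0.5467, 0.0208, 0.0683]
tool_rot: [1.0, -0.016, 0.0, 0.0]
force: [-0.1, -0.5, -2.8]
finger_gap: 0.243
```

```bash
for i in 1 2; do python3 -m crank '[{"grip":0.9,"offset":[0,0,0.3],"angular":[0,0,0]},{"grip":0.9,"offset":[0,0,0.5],"angular":[0,0,0]},{"grip":0.9,"offset":[0,0,0.5],"angular":[0,0,0]}]'; done
```

```text
t: 35.75
tcp_pos: [0.5467, 0.0208, 0.0682]
tool_rot: [1.0, -0.016, 0.0, 0.0]
force: [-3.3, -0.6, 5.3]
finger_gap: 0.241
t: 36.05
tcp_pos: [0.5466, 0.0208, 0.0682]
tool_rot: [1.0, -0.016, 0.0, 0.0]
force: [-3.2, -1.0, 8.8]
finger_gap: 0.246
```

```bash
python3 -m crank '[{"grip":0.9,"offset":[0,0,-0.6],"angular":[0,0,0]},{"grip":0.72,"offset":[0,0,-0.6],"angular":[0,0,0]},{"grip":0.65,"offset":[0,0,-0.6],"angular":[0,0,0]},{"grip":0.5,"offset":[0,0,-0.6],"angular":[0,0,0]},{"grip":0.3,"offset":[0,0,-0.6],"angular":[0,0,0]},{"grip":0.3,"offset":[0,0,-0.6],"angular":[0,0,0]},{"grip":0.3,"offset":[0,0,-20],"angular":[0,0,0]},{"grip":0.3,"offset":[0,0,-60],"angular":[0,0,0]},{"grip":0.3,"offset":[0,0,-110],"angular":[0,0,0]},{"grip":0.3,"offset":[0,0,-110],"angular":[0,0,0]}]'; python3 -c "
from h import *
W=vision.snapshot('wrist'); crop(W,0,0,640,400,1,'w14.png')
S=vision.snapshot('scene'); crop(S,250,80,410,240,4,'s14.png');s=manip.sense();print(s['tcp_pos'],s['force'])"
```

```text
t: 37.05
tcp_pos: [0.5513, 0.0202, 0.1833]
tool_rot: [1.0, -0.016, 0.007, 0.001]
force: [0.9, -0.7, -0.3]
finger_gap: 0.7
[0.5474086  0.0207524  0.17852629] [-0.58158288  0.29941925 -0.4629675 ]
```

View pics/w14.png

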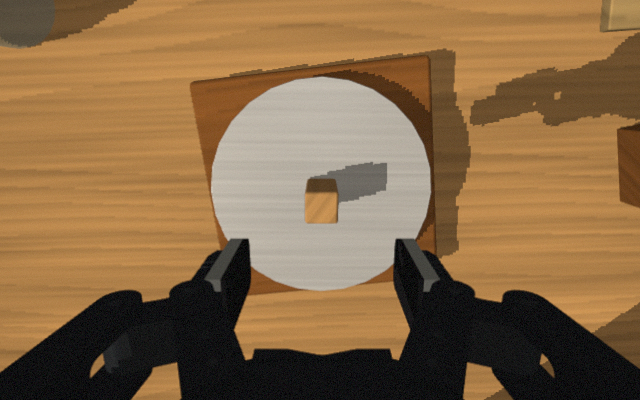

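View pics/s14.png

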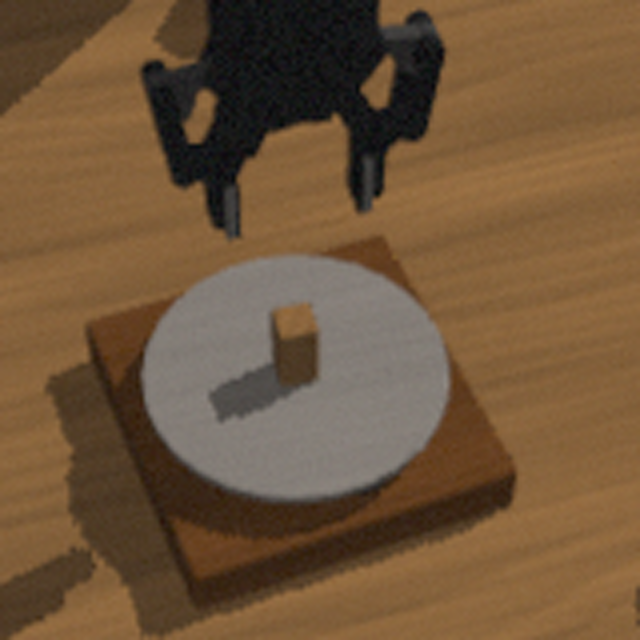

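```bash
python3 - <<'E'
from h import *
from scipy.optimize import least_squares
def fit(n,box):
    S=vision.snapshot(n); hsv=cv2.cvtColor(S["pixels"],cv2.COLOR_RGB2HSV)
    m=((hsv[:,:,1]<60)&(hsv[:,:,2]>55)).astype(np.uint8); q=np.zeros_like(m); x0,y0,x1,y1=box;q[y0:y1,x0:x1]=m[y0:y1,x0:x1]
    q=cv2.morphologyEx(q,cv2.MORPH_OPEN,np.ones((3,3)))
    c=max(cv2.findContours(q,0,1)[0],key=cv2.contourArea); w=plane(S,cv2.convexHull(c).reshape(-1,2),.0575)[:,:2]
    r=least_squares(lambda p:np.hypot(*(w-p[:2]).T)-p[2],[.547,.02,.085],loss="soft_l1",f_scale=.001);print(n,r.x.round(4),np.abs(r.fun).max().round(4))
    return S
f=lambda p,k,x,y:(np.array(p,float)+.5)/k-.5+[x,y]
S=fit("scene",(282,140,366,208)); W=fit("wrist",(200,70,440,235))
print(plane(S,f([(88,327),(383,238),(513,468),(195,580)],4,250,80),.035).mean(0), manip.sense()["t"])
g=plane(S,f([(272,310),(303,303),(317,328),(285,338)],4,250,80),.1018);print("grip top",g.mean(0))
E=plane(W,[(191,83),(428,56),(437,245)],.035);print((E[0]+E[2])/2)
T=vision.snapshot("top");crop(T,0,0,640,400,1,"t14.png");crop(vision.snapshot("scene"),0,0,640,400,1,"s15.png")
E
```

```text
scene [0.5478 0.0212 0.0851] 0.0015
wrist [0.5477 0.0201 0.0842] 0.0004
[0.54665473 0.02142608 0.035     ] 37.25
grip top [0.54622472 0.02160412 0.1018    ]
[0.55529778 0.02022568 0.035     ]
```

View pics/s15.png

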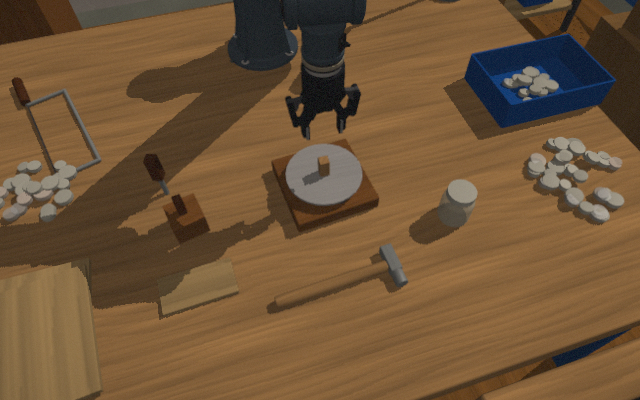

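The plate is centred to about 1 mm. In the scene view the probe is home at (183,215), and the jar, hammer and board are where they were. Handing in.

```bash
python3 -c "
from station import manip
print(manip.sign_off())"
```

```text
the job is handed in; nothing more can be done
None
```

The job is done and handed in, but I pushed the high stud slightly too far: it ended about 0.4 mm below the other two, when the task asked for not below.

**Studs:** I touched all three lightly with the probe. The one nearest the stand was about 4.5 mm proud, and the other two read level with each other. It slid down smoothly at 17–18 N. The last push, meant to be 0.25 mm, moved it about 0.75 mm. A second light touch confirmed the 0.4 mm, and it can't be raised again.

**Probe:** It is back in its stand. It bottomed at the same height it was picked up from, and the pictures show it upright. The larger free-standing probe was not moved.

**Plate:** It touched the studs at the height worked out beforehand, with less than 10 N of contact force. I released it and moved the gripper clear. Circle fits from two cameras put its centre at (0.548, 0.021) and (0.548, 0.020) m. The bed and stud centre came out at about (0.547, 0.021) m, so it is centred to about 1 mm. It looks level; the stud difference would tilt it by about 0.2°. One further bed-centre reading from the wrist camera disagreed by about 8 mm. I discarded it because a finger hid that corner.

**Bystanders and time:** The jar, hammer and board look unmoved in the last picture. The clock read 37 s at the last check.

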